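# Unstack the salve supplies and set each on its station

## Robot

A 7-joint arm with a two-finger parallel gripper is mounted at the origin on the work surface. World frame = base frame: x ahead of the robot, y to its left, z up, the work surface at z = 0. Lengths are in m, angles in rad, forces in N, time in s.
With the tool pointing down it reaches from about 0.425 to 0.925 m from the base axis. Payload 6.8 kg.
Tool frame: the origin (TCP) lies between the finger pads; the fingertips stand r.tip_reach ahead of it and the grasp point (between the pads) lies 11 mm behind it (r.tip_reach is the distance from the TCP to the fingertips, in m); z points along the fingers, y is the direction in which the jaws open and shut (so a half turn about z gives the same grasp; the last joint's range is limited). The gripper opens to 85 mm and grips with 20 to 120 N. Pads are 22 mm wide; open, the fingers measure 114 mm over their backs; the gripper's body (76 mm by 85 mm) begins 54 mm behind the grasp point. The pads swing forward as they close: fully open they stand 13 mm farther back than shut.
Start: joints at [-1.392, 0.477, 0.022, 1.555, -0.011, 1.109, -0.083], TCP at [0.191, 0.647, 0.205] pointing down, gripper open.
Joint ranges: [-2.96, 2.96], [-0.34, 2.1], [-1.41, 1.46], [0.24, 2.44], [-1.37, 4.51], [0.17, 1.92], [-2.96, 2.96]. Speed limits (rad/s): [2.39, 2.39, 3.14, 3.14, 3.14, 3.14, 3.14].

## Interface

Orientations are given as a rotation vector (axis times angle).
In Python, from bench import r, eyes, spotter gives the robot as it stands.
- The arm moves only by the tool carry_out, never from a script. Its argument "series" is text: rows parted by semicolons, each of 5 numbers parted by spaces: the shift along the tool's x, y, z in cm, then the turn about the tool's z in rad, then the opening, from 0 (shut) to 1 (fully open). In form: x y z yaw gripper; .... A call has 1 to 8 rows; each row shifts and turns the commanded pose from where the row before left it, along the tool's axes as they then stand; what a row does not reach is not made up. A row lasts 1/8 s, in which the tool goes at most 62.5 mm and 10.7 degrees, less where a joint would pass 70% of its speed; a pose out of reach is approached as far as the arm can. A call with a gripper value outside its range is refused whole. The fingers move at their own pace and stop on an object; "grip_force" is the grip in N (left out, the last holds). Time passes only in rows, so rows that do not move let the fingers close. It gives the time, the measured TCP pose, the force and the opening at its end, in the units of the state.
- r.get_obs(): the state, without advancing time (a new reading comes with each control period).
- eyes.grab_frame(name): name is "side" or "top"; returns a dict with "color" (420x560x3 uint8, blue, green, red), "intrinsics" (3x3 intrinsics, pixels), "D" ([k1, k2, p1, p2, k3] as OpenCV has them; the pictures are not rectified), "R" (3x3) and "t" (3): a world point X has camera coordinates R X + t. Camera axes: x right, y down, z forward; pixel columns grow to the right and rows downward; lengths in m; the calibration is good to about 2 mm. A picture is of the moment at which its call begins. There is no depth.
- r.hand_in(): hands the job in, once; it reports no verdict.
Trained networks look in a picture, given as the dict that the camera call returned (one of the last four; its "shot" number tells which), for a name from the list of things; names that differ only in an ending like _2 or _b are one class to them, and where a whole thing is asked for, a point or a joint stands for the part that bears it (a point fixed in the world has none). Each returns a list of dicts, best first, with "confidence" (0 to 1); they miss things now and then, are a little off and sometimes report something else, mostly with a low value. They report only what shows in the picture. A call takes as long as a camera call. They do not tell look-alikes from the thing itself.
- spotter.search_frame(picture, query): "uv" ([column, row] in pixels, amid what is visible of it).
- spotter.trace(picture, query): "pixels" (420x560 bool, what is visible of it) and "uv" ([column, row] in pixels, amid what is visible of it).
- spotter.mark_of(picture, query): "uv" ([column, row] in pixels: a listed point, or the origin of a listed thing).
The state is a dict: "clock": time; "joints": joint angles; "qvel": joint speeds; "tau": joint torques, N m; "tcp_pos": TCP position; "orientation": TCP orientation; "contact_force": force on the tool from outside, world axes, zero at the start; "moment": the same for the moment, N m; "grip_width": finger opening in m.
Only numpy, scipy, OpenCV 4.12 (cv2) and the standard library are available. Lean on these libraries where they do the work, as an engineer would, in place of code of your own. Each camera call takes 0.05 s, during which the arm holds its last target.

## Task

Get the bench ready for making salve: take the stack apart and set the brass weight on the grey felt pad of its wooden stand, the black jar with the white lid on the pan of the balance, the round tin on the white disc of the warming plate and the square tin on the white tile. Set each one down upright in the middle of its place without dropping or tipping any of them, and leave the glass preserving jar and the beaker where they are.

Things in the scene. Friction and masses are not known exactly. Their poses are not given: they have to be found in the camera images.
- weight_centre (a point): Brass weight: upright cylinder 28 mm across and 32 mm high with a narrow neck (12 mm) and a knob (18 mm across) on top, 44 mm high in all, about 0.2 kg. At the start it stands on the jar's lid, at the top of the stack. The point lies on its axis half-way up (22 mm above its underside); z is up.
- jar_centre (a point): Round black plastic jar with a white screw lid of the same width: 46 mm across, 44 mm high, about 0.09 kg, closed. At the start it stands on top of one of the two tins (either one) and carries the weight. The point lies on its axis half-way up (22 mm above its underside); z is up.
- round_tin_centre (a point): Closed round aluminium tin, 64 mm across, 40 mm high, about 0.18 kg. It stands on the bench, alone or at the foot of the stack. The point is its centre (20 mm above its underside); z is up.
- square_tin_centre (a point): Closed square steel tin, 58 x 58 mm, 40 mm high, about 0.17 kg. It stands on the bench, alone or at the foot of the stack. The point is its centre (20 mm above its underside); x and y are square to its sides, z is up.
- stand_pad (a point): Centre of the top of the round grey felt pad (54 mm across, stands 2 mm proud) on the weight's wooden stand, a fixed block 85 x 85 mm, 24 mm high; the pad's top is 26 mm above the bench. z is up.
- balance_pan (a point): Centre of the top of the round steel pan (104 mm across, does not move) of the balance: a low white case 130 x 130 mm under the pan, fixed, with a lower panel reaching 120 mm out along +x from the pan's centre. The pan's top is 50 mm above the bench, the highest part. x points to the panel, z up.
- hotplate_top (a point): Centre of the top of the round white plate (116 mm across, cold, flat) of the warming plate: a grey case 130 x 130 mm under the plate, fixed, with a lower panel with two black knobs (tops 60 mm above the bench) reaching 120 mm out along +x. The plate's top is 70 mm above the bench, the highest part. x points to the panel, z up.
- tile_top (a point): Centre of the top of a square white ceramic tile 110 x 110 mm, 8 mm thick, fixed flat on the bench. x and y are square to its sides, z is up.
- preserving_jar: Bystander, to be left alone: closed glass preserving jar with a steel lid, 84 mm across, 150 mm high, at the robot's right edge of the work. Origin at the centre of its underside.
- beaker: Bystander, to be left alone: empty open glass beaker, 84 mm across the rim, 100 mm high, at the robot's left edge of the work. Origin at the centre of its underside.
Things that resemble listed ones, but are neither listed nor needed, are in the scene too. What is shaped like the part that bears hotplate_top but green or pink is not meant. Of the things that look like the part that bears weight_centre, the smaller one is meant.

How it is judged:
At the end, for the whole second after the job is handed in: Each thing stands upright (within 6 degrees), released and at rest on its own place: the round tin on the warming plate, the square tin on the tile and the jar on the balance pan, each within 15 mm of the middle, and the weight on the felt pad within 10 mm of its middle (heights within 4 mm) (horizontal distance between round_tin_centre and hotplate_top below 0.015 m and z of round_tin_centre in the frame of hotplate_top between 0.016 and 0.024 m and angle between each of round_tin_centre, square_tin_centre, jar_centre, weight_centre's own z axis and vertical below 0.1 rad and linear speed of each of round_tin, square_tin, jar, weight below 0.02 m/s and contact force between the fingers and round_tin below 0.05 N and horizontal distance between square_tin_centre and tile_top below 0.015 m and z of square_tin_centre in the frame of tile_top between 0.016 and 0.024 m and contact force between the fingers and square_tin below 0.05 N and horizontal distance between jar_centre and balance_pan below 0.015 m and z of jar_centre in the frame of balance_pan between 0.018 and 0.026 m and contact force between the fingers and jar below 0.05 N and horizontal distance between weight_centre and stand_pad below 0.01 m and z of weight_centre in the frame of stand_pad between 0.018 and 0.026 m and contact force between the fingers and weight below 0.05 N); the robot touches nothing.
It fails at once if a thing is dropped from more than about 25 mm or thrown (moves faster than 0.7 m/s with no finger on it) ((linear speed of round_tin above 0.7 m/s and contact force between the fingers and round_tin below 0.01 N) or (linear speed of square_tin above 0.7 m/s and contact force between the fingers and square_tin below 0.01 N) or (linear speed of jar above 0.7 m/s and contact force between the fingers and jar below 0.01 N) or (linear speed of weight above 0.7 m/s and contact force between the fingers and weight below 0.01 N)).
It fails at once if a thing is tipped over (leans more than 45 degrees) (angle between any of round_tin_centre, square_tin_centre, jar_centre, weight_centre's own z axis and vertical above 0.785 rad).
It fails at once if the preserving jar or the beaker is pushed more than 30 mm from its place (distance of any of preserving_jar, beaker from where it was at the start of the episode above 0.03 m).
It also fails if it takes over 128 s, if anything falls off the work surface, if the arm or the gripper's body presses on something with over 40 N, if the wrist force passes 120 N, or if a joint passes its speed limit or range.

## Working session

There is one attempt and no reset: what is moved stays moved. The work goes in short steps, Python scripts to look and compute and a tool call to move; the robot and the scene stay as the last step left them, time stands still between calls to the robot, and variables do not carry over. Pictures are saved under pics/ and viewed, and the job is handed in when it is done.

Besides the shell and the picture viewer there is one more tool, called after "Call:" as name(argument=value, ...), one argument or row to a line, values as JSON. carry_out: Moves the arm, as the interface text tells. Its arguments: {"type":"object","properties":{"series":{"type":"string"},"grip_force":{"type":"number"}},"required":["series"]}

```bash
ls; mkdir -p pics; python3 - <<'E'
from bench import r, eyes, spotter
import cv2
for n in ("side","top"):
    f=eyes.grab_frame(n); cv2.imwrite(f"pics/{n}0.png",f["color"]); print(n,f["intrinsics"],f["D"],f["R"],f["t"])
    for q in ["weight_centre","jar_centre","round_tin_centre","square_tin_centre","stand_pad","balance_pan","hotplate_top","tile_top","preserving_jar","beaker"]:
        print(q,[(round(d["confidence"],2),[round(float(v),1) for v in d["uv"]]) for d in spotter.mark_of(f,q)])
print(r.get_obs(), r.tip_reach)
E
```

```text
pics
side [[416.77990234   0.         274.43260353]
 [  0.         416.77990234 211.85616912]
 [  0.           0.           1.        ]] [-0.02076652  0.          0.          0.          0.        ] [[ 0.96328254 -0.26773444  0.02012488]
 [-0.15696716 -0.6223913  -0.76680531]
 [ 0.21782574  0.73549122 -0.64156419]] [-0.42855414  0.15636063  1.31638656]
weight_centre [(0.71, [290.1, 259.9]), (0.47, [266.1, 265.5])]
jar_centre [(0.75, [274.5, 149.4]), (0.5, [292.9, 272.5])]
round_tin_centre []
square_tin_centre [(0.57, [276.0, 149.4])]
stand_pad [(0.89, [355.5, 269.1])]
balance_pan [(0.83, [307.6, 179.6])]
hotplate_top [(0.86, [218.9, 297.8]), (0.66, [334.4, 217.0]), (0.66, [198.0, 170.7])]
tile_top [(0.93, [274.4, 233.7])]
preserving_jar [(0.67, [361.4, 378.6])]
beaker [(0.8, [274.9, 153.1])]
top [[382.01751673   0.         281.43428089]
 [  0.         382.01751673 213.70734776]
 [  0.           0.           1.        ]] [-0.02486372  0.          0.          0.          0.        ] [[ 0.02263301 -0.99968432  0.01090879]
 [-0.99464093 -0.02361721 -0.10065607]
 [ 0.10088193 -0.00857218 
[... 531 characters left out ...]
3.2])]
beaker []
{'clock': 1.1, 'joints': array([-1.39209592,  0.47700267,  0.02240582,  1.5553851 , -0.01149452,
        1.10928396, -0.08310351]), 'qvel': array([ 0.00073356, -0.00153148, -0.00062137, -0.00183938, -0.00019774,
        0.00049115, -0.00088625]), 'tau': array([ 1.25212198e-03, -5.96315074e+01,  1.60712700e+00, -2.81542754e+01,
        1.25605552e-02,  1.83955664e-03, -1.73430089e-05]), 'tcp_pos': array([0.19095318, 0.64745955, 0.20521254]), 'orientation': array([-4.49004459e-01, -3.10933771e+00, -7.83558407e-05]), 'contact_force': array([-0.20193712, -0.41648727,  0.15817927]), 'moment': array([-0.05060458, -0.06266212,  0.02684811]), 'grip_width': 0.08583569327539753} 0.008
```

View pics/side0.png

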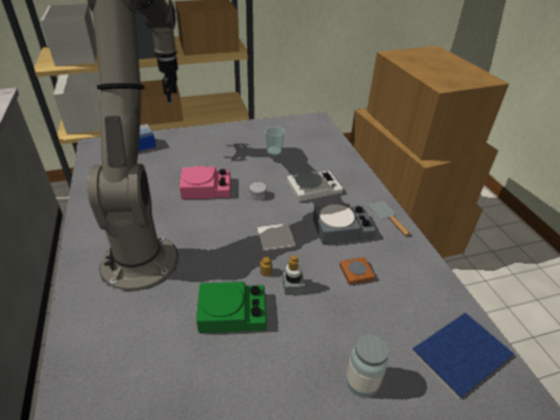

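View pics/top0.png

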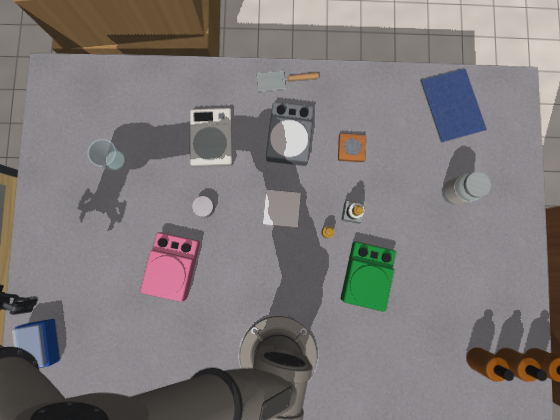

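The stack stands at about (354,211) in the top view with the square tin at its foot. The larger look-alike weight is beside it at (329,232), and the round tin is alone at (203,206). The real warming plate is the grey one at (290,138). I'll measure these from crops.

```bash
cat > h.py <<'E'
from bench import r, eyes, spotter
import cv2, numpy as np
def und(f,uv): return cv2.undistortPoints(np.array([[uv]],float),f["intrinsics"],np.array(f["D"],float))[0,0]
def bp(f,uv,z):
    p=und(f,uv); R=np.array(f["R"]);t=np.array(f["t"]); c=-R.T@t; d=R.T@np.array([p[0],p[1],1]); return c+d*(z-c[2])/d[2]
def pj(f,X):
    X=np.atleast_2d(np.array(X,float)); return cv2.projectPoints(X,cv2.Rodrigues(np.array(f["R"]))[0],np.array(f["t"],float),f["intrinsics"],np.array(f["D"],float))[0][:,0]
def crop(f,uv,h,name,s=6):
    u,v=map(int,uv); w=int(h*4/3); a=f["color"][max(v-h,0):v+h,max(u-w,0):u+w]; cv2.imwrite(name,cv2.resize(a,None,fx=s,fy=s,interpolation=cv2.INTER_CUBIC))
E
python3 - <<'E'
from h import *
s=eyes.grab_frame("side");t=eyes.grab_frame("top")
Z=dict(weight_centre=.106,jar_centre=.062,round_tin_centre=.02,square_tin_centre=.02,stand_pad=.026,balance_pan=.05,hotplate_top=.07,tile_top=.008,preserving_jar=0,beaker=0)
for q,z in Z.items():
  for n,f in(("s",s),("t",t)):
    for d in spotter.mark_of(f,q): print(q,n,round(d["confidence"],2),np.round(d["uv"]),np.round(bp(f,d["uv"],z),3)[:2])
    for d in spotter.trace(f,q):
      m=d["pixels"]; 
      print("   tr",n,round(d["confidence"],2),np.round(d["uv"]),m.sum(),cv2.boundingRect(m.astype(np.uint8)),np.round(bp(f,d["uv"],z),3)[:2])
crop(t,(345,215),32,"pics/c1.png",8); crop(s,(280,270),32,"pics/c2.png",8)
crop(t,(260,160),75,"pics/c3.png",4); crop(s,(310,210),75,"pics/c4.png",4)
E
```

```text
weight_centre s 0.65 [267. 267.] [ 0.362 -0.217]
weight_centre s 0.54 [292. 262.] [ 0.434 -0.216]
   tr s 0.63 [290. 260.] 127 (289, 255, 10, 16) [ 0.431 -0.21 ]
   tr s 0.54 [274. 140.] 507 (265, 126, 20, 30) [0.566 0.447]
   tr s 0.45 [266. 268.] 193 (260, 257, 12, 19) [ 0.357 -0.223]
weight_centre t 0.47 [330. 232.] [ 0.373 -0.14 ]
weight_centre t 0.44 [356. 210.] [ 0.437 -0.214]
weight_centre t 0.33 [209. 147.] [0.614 0.217]
   tr t 0.54 [357. 210.] 77 (353, 206, 10, 9) [ 0.437 -0.216]
jar_centre s 0.56 [292. 274.] [ 0.434 -0.223]
jar_centre s 0.36 [291. 263.] [ 0.444 -0.182]
   tr s 0.74 [292. 276.] 219 (286, 264, 16, 20) [ 0.434 -0.23 ]
jar_centre t 0.69 [281. 206.] [0.451 0.002]
jar_centre t 0.62 [356. 212.] [ 0.438 -0.224]
   tr t 0.64 [353. 210.] 67 (348, 203, 9, 15) [ 0.441 -0.214]
round_tin_centre s 0.52 [258. 192.] [0.444 0.232]
   tr s 0.61 [259. 193.] 263 (250, 182, 17, 19) [0.448 0.229]
round_tin_centre t 0.92 [202. 208.] [0.442 0.247]
   tr t 0.89 [202. 208.] 378 (192, 196, 23, 21) [0.442 0.246]
square_tin_centre s 0.73 [293. 281.] [ 0.442 -0.217]
square_tin_centre s 
[... 1587 characters left out ...]
 [275. 236.] 759 (258, 224, 37, 26) [ 0.446 -0.002]
tile_top t 0.91 [281. 207.] [0.453 0.002]
   tr t 0.97 [280. 210.] 1237 (263, 190, 38, 37) [0.443 0.005]
preserving_jar s 0.75 [361. 379.] [ 0.516 -0.543]
preserving_jar s 0.59 [274. 233.] [0.449 0.021]
   tr s 0.67 [368. 362.] 2025 (346, 334, 43, 63) [ 0.552 -0.507]
   tr s 0.47 [316. 186.] 1229 (287, 171, 56, 30) [0.682 0.246]
preserving_jar t 0.72 [459. 191.] [ 0.519 -0.565]
   tr t 0.97 [468. 188.] 1238 (441, 172, 50, 33) [ 0.53  -0.595]
beaker s 0.71 [274. 154.] [0.585 0.509]
   tr s 0.96 [271. 138.] 462 (265, 126, 19, 29) [0.608 0.643]
beaker t 0.77 [114. 161.] [0.59  0.539]
   tr t 0.84 [105. 154.] 875 (87, 139, 40, 31) [0.612 0.571]
```

```bash
python3 -c "
import cv2,numpy as np
a=cv2.imread('pics/c1.png');b=cv2.imread('pics/c2.png');print(a.shape,b.shape)
"
```

```text
(512, 672, 3) (512, 672, 3)
```

View pics/c1.png

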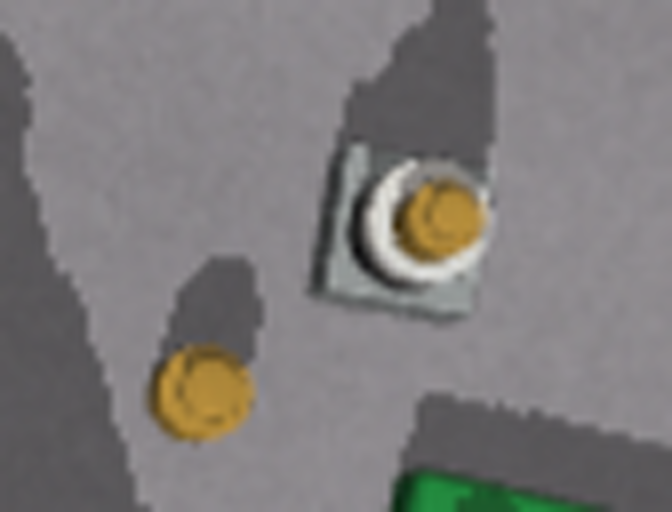

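View pics/c2.png

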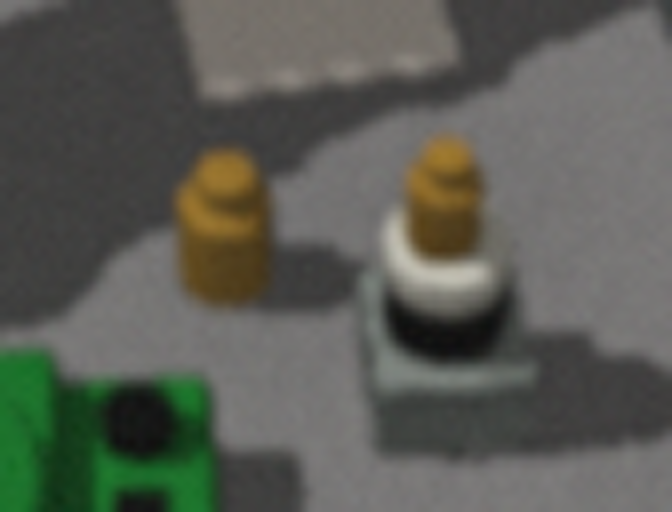

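View pics/c3.png

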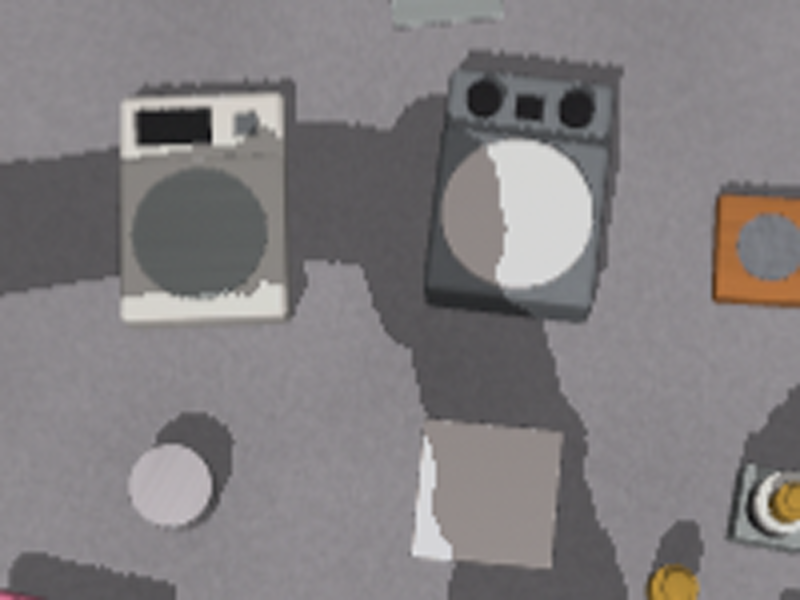

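View pics/c4.png

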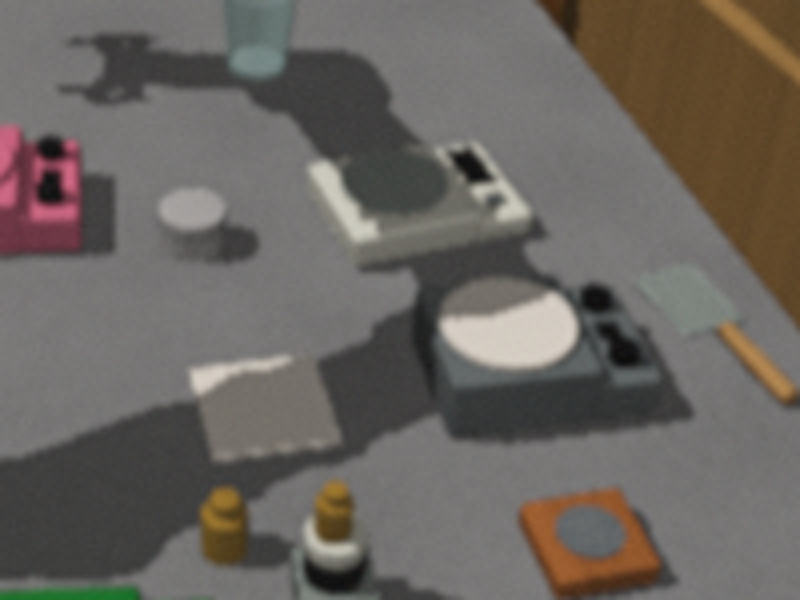

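```bash
cat > est.py <<'E'
from h import *
s=eyes.grab_frame("side");t=eyes.grab_frame("top")
P=dict(knob=((359.4,208.8),(293.4,256.9),.126),lid=((355.7,210.3),None,.084),sq=((353.8,211.3),None,.04),hot=((289.1,137.9),(337.1,215.1),.07),bal=((209.6,142.6),(308.9,179.9),.05),tile=((281.75,208.1),(275.9,236.1),.008),pad=((352.6,146.4),(357.6,267.4),.026),rt=((202.1,206.1),(257.6,186.9),.04))
for k,(a,b,z) in P.items(): print(k,np.round(bp(t,a,z),4),b and np.round(bp(s,b,z),4))
c=lambda x,y:(303+(x+.5)/8-.5,183+(y+.5)/8-.5)
q=[bp(t,c(*p),.04)[:2] for p in [(352,145),(328,290),(465,312)]]
print("sqdirs",[np.degrees(np.arctan2(*(q[i+1]-q[i])[::-1])) for i in (0,1)],[np.linalg.norm(q[i+1]-q[i]) for i in (0,1)])
c=lambda x,y:(160+(x+.5)/4-.5,85+(y+.5)/4-.5)
q=[bp(t,c(*p),.008)[:2] for p in [(428,420),(563,432),(550,568),(413,555)]]
print("tile",[np.degrees(np.arctan2(*(q[(i+1)%4]-q[i])[::-1])) for i in range(4)],[np.linalg.norm(q[(i+1)%4]-q[i]) for i in range(4)])
E
cat > ov.py <<'E'
from h import *
def circ(x,y,z,rad): a=np.linspace(0,2*np.pi,60); return np.c_[x+rad*np.cos(a),y+rad*np.sin(a),0*a+z]
def sq(x,y,z,h,yaw):
    a=yaw+np.pi/4+np.arange(5)*np.pi/2; return np.c_[x+h*2**.5*np.cos(a),y+h*2**.5*np.sin(a),0*a+z]
def ov(f,curves,uv,h,name,s=6):
    u,v=map(int,uv); w=int(h*4/3); u0=max(u-w,0);v0=max(v-h,0)
    a=cv2.resize(f["color"][v0:v+h,u0:u+w],None,fx=s,fy=s,interpolation=cv2.INTER_CUBIC)
    for c,col in curves:
        p=(pj(f,c)-[u0,v0]+.5)*s-.5
        cv2.polylines(a,[np.round(p).astype(int)],False,col,1)
    cv2.imwrite(name,a)
E
python3 est.py
```

```text
knob [ 0.439  -0.2188  0.126 ] [ 0.4371 -0.2176  0.126 ]
lid [ 0.4393 -0.2168  0.084 ] None
sq [ 0.4412 -0.22    0.04  ] None
hot [ 0.6569 -0.0169  0.07  ] [ 0.6572 -0.0183  0.07  ]
bal [0.642  0.2268 0.05  ] [0.6423 0.2234 0.05  ]
tile [0.4494 0.     0.008 ] [ 0.4489 -0.0033  0.008 ]
pad [ 0.6482 -0.2185  0.026 ] [ 0.649  -0.2189  0.026 ]
rt [0.4461 0.2431 0.04  ] [0.4452 0.2402 0.04  ]
sqdirs [np.float64(170.9878439237825), np.float64(-97.80661054129232)] [np.float64(0.05665107008624455), np.float64(0.052909571821668375)]
tile [np.float64(-93.73861268524287), np.float64(175.60683073135212), np.float64(85.90961502842126), np.float64(-4.745183111077205)] [np.float64(0.1066720331550929), np.float64(0.10776507647985421), np.float64(0.10732466392000561), np.float64(0.10711564885805169)]
```

```bash
cat > o1.py <<'E'
from ov import *
s=eyes.grab_frame("side");t=eyes.grab_frame("top")
R=(0,0,255);G=(0,255,0);B=(255,0,0);M=(255,0,255)
C=[(circ(.438,-.218,.128,.009),R),(circ(.438,-.218,.116,.014),R),(circ(.438,-.218,.084,.014),R),(circ(.439,-.217,.084,.023),G),(circ(.439,-.217,.04,.023),G),
(sq(.440,-.219,.04,.029,-.157),B),(sq(.440,-.219,0,.029,-.157),B),
(circ(.657,-.0175,.07,.058),R),(circ(.642,.225,.05,.052),R),(sq(.449,-.0015,.008,.055,-.078),R),(circ(.6485,-.2187,.026,.027),M),(circ(.4455,.2415,.04,.032),R),(circ(.4455,.2415,.0,.032),R)]
ov(t,C,(352,212),18,"pics/o1.png",14);ov(s,C,(294,275),18,"pics/o2.png",14)
ov(t,C,(270,160),75,"pics/o3.png",4);ov(s,C,(310,210),75,"pics/o4.png",4)
v=np.vstack([cv2.imread("pics/o1.png"),cv2.imread("pics/o2.png")]);v=np.hstack([cv2.imread("pics/o1.png"),cv2.imread("pics/o2.png")]);cv2.imwrite("pics/o12.png",cv2.resize(v,(800,300)))
E
python3 o1.py
```

```text
(no output)
```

View pics/o1.png

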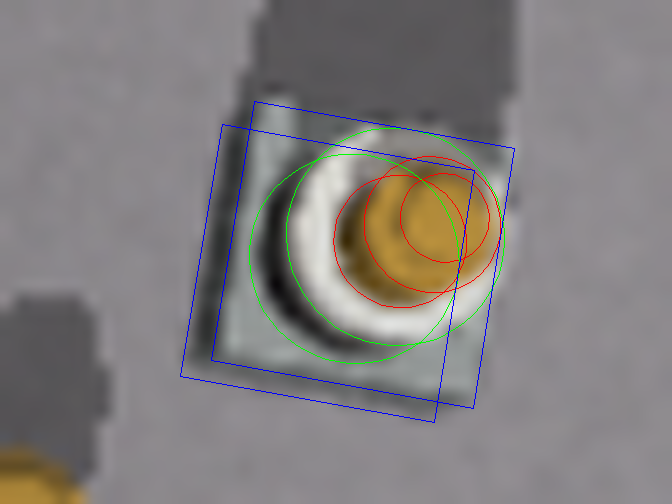

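View pics/o2.png

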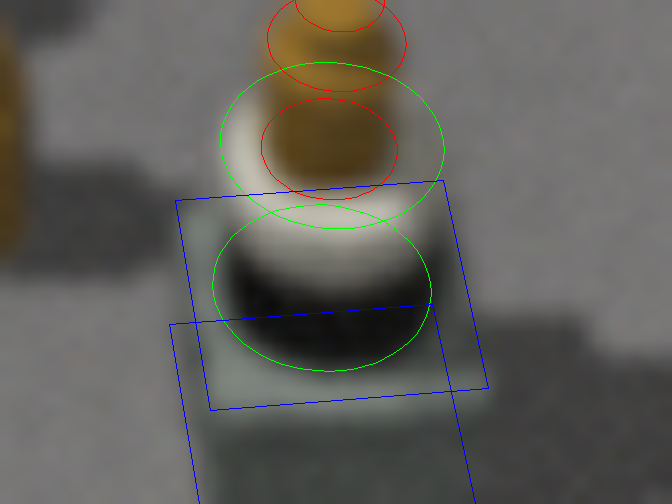

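View pics/o3.png

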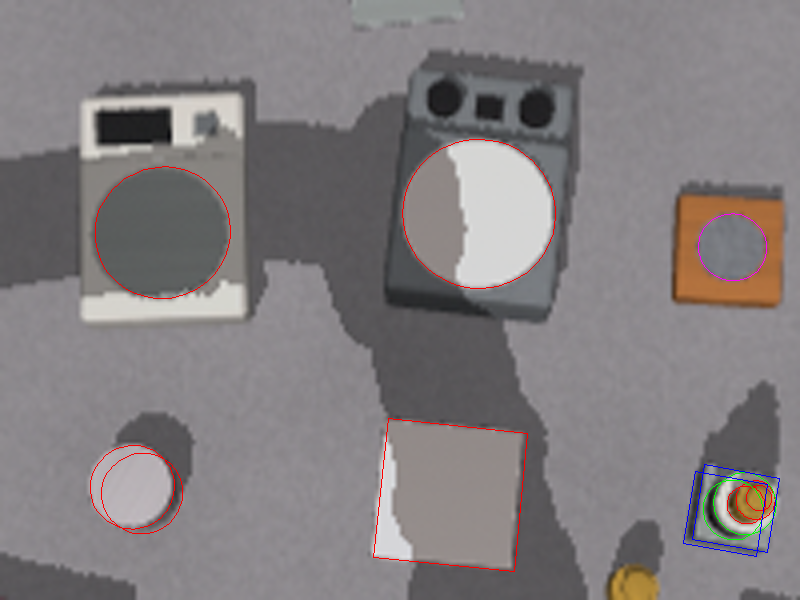

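View pics/o4.png

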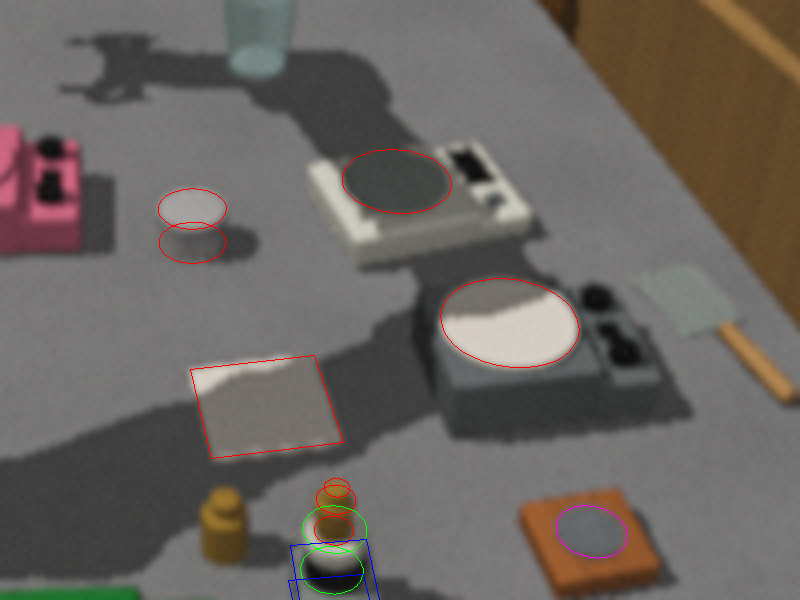

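The overlays match in both views to within about 2 mm. I'll write a helper for converting target poses into tool-axis moves, then go towards the stack by a waypoint that stays outside the minimum reach.

```bash
cat > go.py <<'E'
import sys
from bench import r
import numpy as np
from scipy.spatial.transform import Rotation as Ro
o=r.get_obs(); R=Ro.from_rotvec(o["orientation"]).as_matrix(); p=np.array(o["tcp_pos"])
print("t",round(o["clock"],2),"tcp",np.round(p,4),"y-ang",round(np.degrees(np.arctan2(R[1,1],R[0,1])),2),"tilt",np.round(R[:2,2],4),"grip",round(o["grip_width"],4),"F",np.round(o["contact_force"],2),"q",np.round(o["joints"],2))
if len(sys.argv)>3:
    T=np.array([float(a) for a in sys.argv[1:4]]); print("delta tool cm",np.round(R.T@(T-p)*100,2))
E
python3 go.py .5 .3 .205
```

```text
t 3.4 tcp [0.1909 0.6475 0.2052] y-ang 73.57 tilt [0.     0.0001] grip 0.0855 F [0.09 0.4  0.19] q [-1.39  0.48  0.02  1.56 -0.01  1.11 -0.08]
delta tool cm [-3.947e+01 -2.459e+01  2.000e-02]
```

Call:
carry_out(
  series="-3 -2 0 0 1;-4.5 -2.8 0 0 1;-4.9 -3 0 0 1;-4.9 -3 0 0 1;-4.9 -3 0 0 1;-4.9 -3 0 0 1;-4.9 -3 0 0 1;-4 -2.5 0 0 1",
  grip_force=40,
)

```text
clock: 4.4
tcp_pos: [0.4748, 0.3296, 0.2055]
orientation: [0.451, 3.108, 0.0]
contact_force: [0.2, 0.2, 1.2]
grip_width: 0.0856
```

Call:
carry_out(
  series="0 0 0 0.18 1;0 0 0 0.18 1;0 0 0 0.18 1;0 0 0 0.18 1;0 0 0 0.18 1;0 0 0 0.18 1;0 0 0 0.18 1;0 0 0 0.18 1",
)

```text
clock: 5.4
tcp_pos: [0.4731, 0.3318, 0.2053]
orientation: [-2.394, -2.034, -0.0]
contact_force: [-0.4, 0.7, 0.4]
grip_width: 0.0854
```

```bash
python3 go.py .438 -.218 .18
```

```text
t 5.4 tcp [0.4731 0.3318 0.2053] y-ang -9.28 tilt [0.0001 0.0003] grip 0.0854 F [-0.37  0.74  0.41] q [-1.06  0.33  0.43  1.82 -0.16  1.03 -0.73]
delta tool cm [-54.83   5.39   2.52]
```

Call:
carry_out(
  series="-4 0.4 0 0 1;-5.5 0.5 0 0 1;-5.5 0.5 0 0 1;-5.5 0.5 0 0 1;-5.5 0.5 0 0 1;-5.5 0.5 0 0 1;-5.5 0.5 0 0 1;-5.5 0.5 0 0 1",
)

```text
clock: 6.4
tcp_pos: [0.4455, -0.0958, 0.2056]
orientation: [2.387, 2.042, 0.002]
contact_force: [0.9, 0.7, 0.0]
grip_width: 0.0853
```

Call:
carry_out(
  series="-4.5 0.5 0 0 1;-3.5 0.4 0 0 1;-2.5 0.3 0 0 1;-1 0.1 0 0 1;0 0 0 0 1;0 0 0 0 1",
)

```text
clock: 7.15
tcp_pos: [0.4408, -0.2086, 0.2051]
orientation: [-2.386, -2.043, -0.0]
contact_force: [0.3, 0.5, 0.6]
grip_width: 0.0852
```

```bash
python3 go.py .438 -.218 .095
```

```text
t 7.15 tcp [ 0.4408 -0.2086  0.2051] y-ang -8.85 tilt [-0.0002  0.0007] grip 0.0852 F [0.25 0.47 0.62] q [-0.36  0.2   0.78  2.03 -0.17  0.98  0.35]
delta tool cm [-0.98 -0.13 11.01]
```

Call:
carry_out(
  series="-1 -0.1 1 0 1;0 0 2.5 0 1;0 0 3 0 1;0 0 2 0 1;0 0 1 0 1;0 0 0 0 1",
)

```text
clock: 7.9
tcp_pos: [0.438, -0.2189, 0.1099]
orientation: [-2.386, -2.042, 0.001]
contact_force: [-0.2, 0.2, 1.0]
grip_width: 0.0855
```

```bash
python3 go.py .438 -.218 .095; python3 - <<'E'
from h import *
s=eyes.grab_frame("side");t=eyes.grab_frame("top")
crop(t,(354,212),30,"pics/g1t.png",8);crop(s,(294,265),30,"pics/g1s.png",8)
E
```

```text
t 7.9 tcp [ 0.438  -0.2189  0.1099] y-ang -8.88 tilt [-0.001   0.0004] grip 0.0855 F [-0.25  0.2   0.97] q [-0.24  0.36  0.71  2.11 -0.33  0.78  0.52]
delta tool cm [ 0.09 -0.01  1.49]
```

View pics/g1s.png

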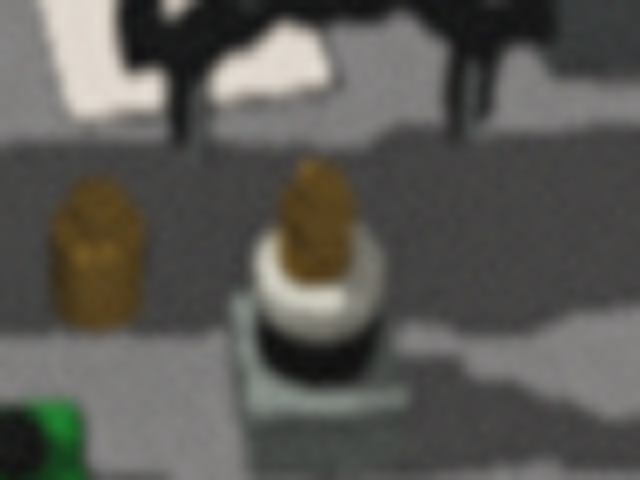

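View pics/g1t.png

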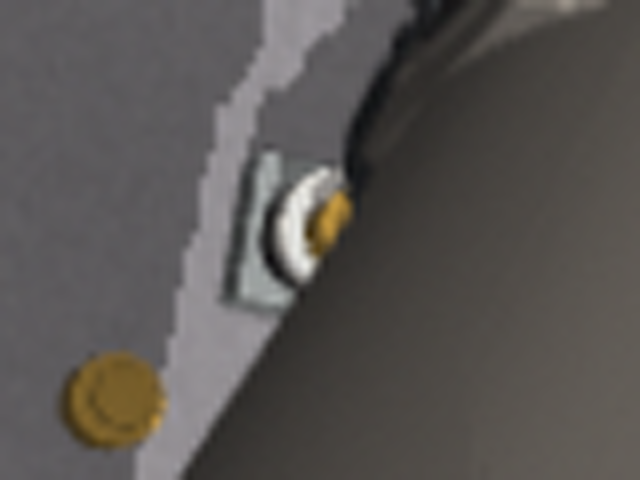

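```bash
python3 - <<'E'
from h import *
s=eyes.grab_frame("side")
a=np.radians(-8.9);d=np.array([np.cos(a),np.sin(a),0]);c=np.array([.438,-.2189,0])
for z in (.1,.115,.13,.145):
    print(z,[( (pj(s,c+[0,0,z]+k*d)[0]-[254,235]+.5)*8-.5).round() for k in (-.05,-.043,0,.043,.05)])
E
```

```text
0.1 [array([179., 242.]), array([199., 240.]), array([319., 232.]), array([438., 223.]), array([457., 222.])]
0.115 [array([180., 213.]), array([200., 211.]), array([321., 203.]), array([441., 194.]), array([460., 193.])]
0.13 [array([181., 183.]), array([201., 181.]), array([323., 173.]), array([444., 164.]), array([463., 163.])]
0.145 [array([182., 153.]), array([202., 151.]), array([325., 143.]), array([447., 134.]), array([467., 133.])]
```

```bash
python3 - <<'E'
from h import *
s=eyes.grab_frame("side"); a=s["color"]
a=cv2.resize(a[215:285,245:345],(800,560),interpolation=cv2.INTER_CUBIC).astype(float)
cv2.imwrite("pics/g2.png",np.clip((a-30)*3,0,255).astype(np.uint8))
E
```

```text
(no output)
```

View pics/g2.png

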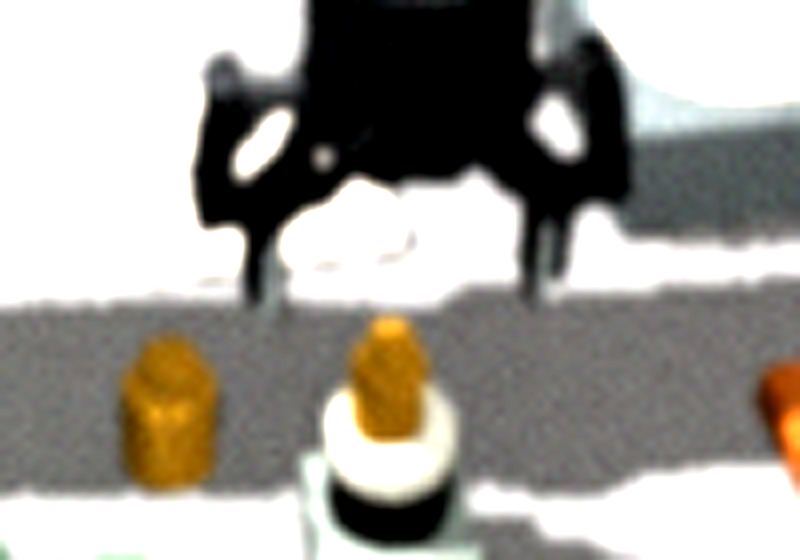

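```bash
python3 - <<'E'
from h import *
s=eyes.grab_frame("side");t=eyes.grab_frame("top")
for z in (.197,.21,.22,.24,.26):
    print(z,pj(s,[.191,.6475,z]).round(1),pj(t,[.191,.6475,z]).round(1))
a=cv2.imread("pics/side0.png")[50:125,120:220];cv2.imwrite("pics/i1.png",cv2.resize(a,(800,600),interpolation=cv2.INTER_CUBIC))
a=cv2.imread("pics/top0.png")[270:345,0:100];cv2.imwrite("pics/i2.png",cv2.resize(a,(800,600),interpolation=cv2.INTER_CUBIC))
E
```

```text
0.197 [[173.7 107.7]] [[ 30.4 292.9]]
0.21 [[173.2 104.8]] [[ 27.2 293.5]]
0.22 [[172.9 102.5]] [[ 24.6 293.9]]
0.24 [[172.3  97.9]] [[ 19.4 294.7]]
0.26 [[171.6  93.2]] [[ 13.9 295.6]]
```

View pics/i1.png

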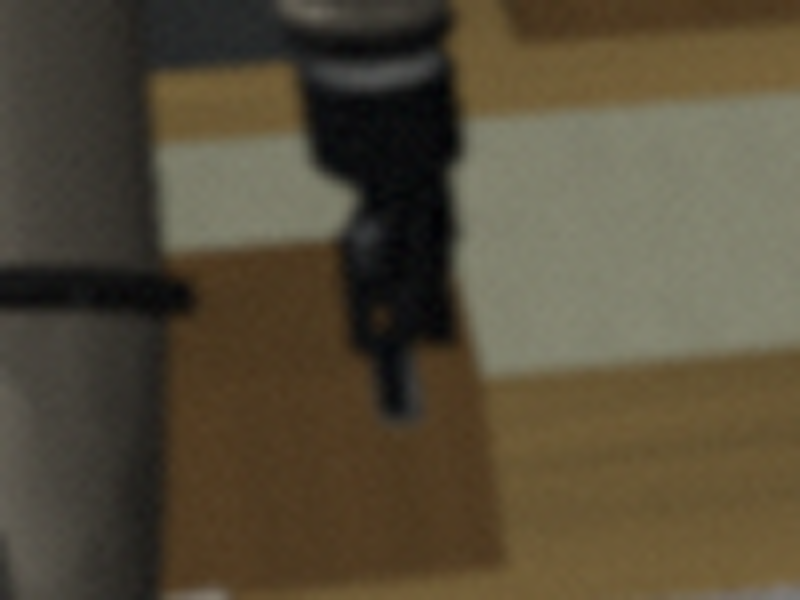

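View pics/i2.png

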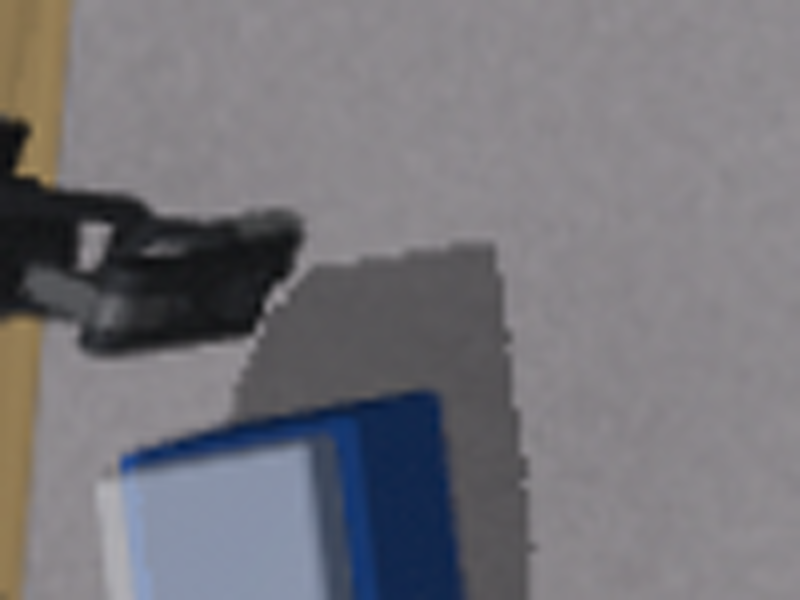

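```bash
python3 - <<'E'
from h import *
s=eyes.grab_frame("side");t=eyes.grab_frame("top")
a=np.radians(73.57);d=np.array([np.cos(a),np.sin(a),0])
for z in (.197,.21,.23,.25):
  for k in (-.043,-.057):
    X=np.array([.191,.6475,z])+k*d
    print(z,k,pj(s,X).round(1),pj(t,X).round(1))
Ps=np.c_[s["R"],s["t"]];Pt=np.c_[t["R"],t["t"]]
for us,ut in(((170,102.3),(36,299)),((170,102.3),(35,303))):
  X=cv2.triangulatePoints(Ps,Pt,und(s,us),und(t,ut));X=X[:3,0]/X[3];print(X,pj(s,X),pj(t,X))
E
```

```text
0.197 -0.043 [[171.5 112.5]] [[ 45.7 298.2]]
0.197 -0.057 [[170.8 114.1]] [[ 50.7 299.9]]
0.21 -0.043 [[171.1 109.6]] [[ 42.7 298.7]]
0.21 -0.057 [[170.3 111.2]] [[ 47.8 300.5]]
0.23 -0.043 [[170.4 104.9]] [[ 37.9 299.7]]
0.23 -0.057 [[169.6 106.5]] [[ 43.  301.5]]
0.25 -0.043 [[169.7 100.2]] [[ 32.8 300.7]]
0.25 -0.057 [[168.9 101.8]] [[ 38.1 302.5]]
[0.18043679 0.60370386 0.24207737] [[170.42157075 102.328626  ]] [[ 35.91529706 299.66268609]]
[0.17560632 0.60492957 0.2424652 ] [[169.14259515 102.22949364]] [[ 35.17443566 301.65365311]]
```

The fingertips show about 32 mm higher in both cameras than the TCP reading implies. The start pose shows the same offset: triangulated tips at z≈0.242 with the TCP at 0.205. Horizontal positions agree. I'll go down further and close partway while watching.

Call:
carry_out(
  series="0.1 0 1 0 1;0 0 1 0 1;0 0 1 0 0.8;0 0 0.5 0 0.6;0 0 0 0 0.5;0 0 0 0 0.5;0 0 0 0 0.5",
)

```text
clock: 9.18
tcp_pos: [0.4384, -0.2186, 0.0755]
orientation: [2.387, 2.041, 0.001]
contact_force: [0.0, 0.4, 0.5]
grip_width: 0.0427
```

```bash
python3 go.py .438 -.218 .066; python3 - <<'E'
from h import *
s=eyes.grab_frame("side"); a=s["color"]
a=cv2.resize(a[215:285,245:345],(800,560),interpolation=cv2.INTER_CUBIC).astype(float)
cv2.imwrite("pics/g3.png",np.clip((a-20)*2.2,0,255).astype(np.uint8))
E
```

```text
t 9.18 tcp [ 0.4384 -0.2186  0.0755] y-ang -8.94 tilt [ 0.0006 -0.0001] grip 0.0427 F [0.   0.44 0.51] q [-0.19  0.42  0.66  2.14 -0.4   0.7   0.57]
delta tool cm [ 0.06 -0.05  0.95]
```

View pics/g3.png

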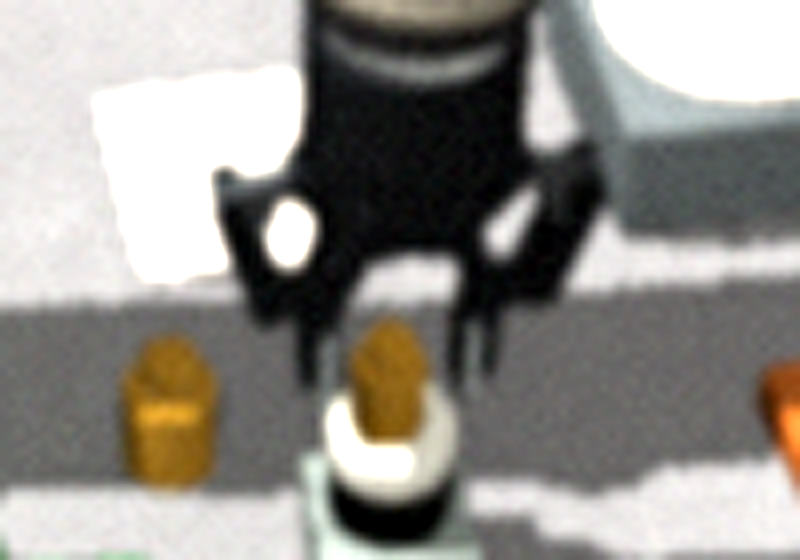

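Call:
carry_out(
  series="0.05 0 0.5 0 0.5;0 0 0.5 0 0.5;0 0 0 0 0.4;0 0 0 0 0.3;0 0 0 0 0.2;0 0 0 0 0.2;0 0 0 0 0.2",
  grip_force=40,
)

```text
clock: 10.1
tcp_pos: [0.4383, -0.218, 0.0652]
orientation: [-2.388, -2.042, -0.0]
contact_force: [0.5, 0.1, -2.2]
grip_width: 0.0263
```

```bash
cat > pic.py <<'E'
import sys
from h import *
n,u0,v0,out=sys.argv[1],int(sys.argv[2]),int(sys.argv[3]),sys.argv[4]
a=eyes.grab_frame(n)["color"]
a=cv2.resize(a[v0:v0+70,u0:u0+100],(800,560),interpolation=cv2.INTER_CUBIC).astype(float)
cv2.imwrite(out,np.clip((a-20)*1.8,0,255).astype(np.uint8))
E
python3 go.py; python3 pic.py side 245 215 pics/g4.png
```

```text
t 10.1 tcp [ 0.4383 -0.218   0.0652] y-ang -8.94 tilt [-0.      0.0001] grip 0.0263 F [ 0.48  0.09 -2.16] q [-0.18  0.44  0.64  2.14 -0.42  0.68  0.59]
```

View pics/g4.png

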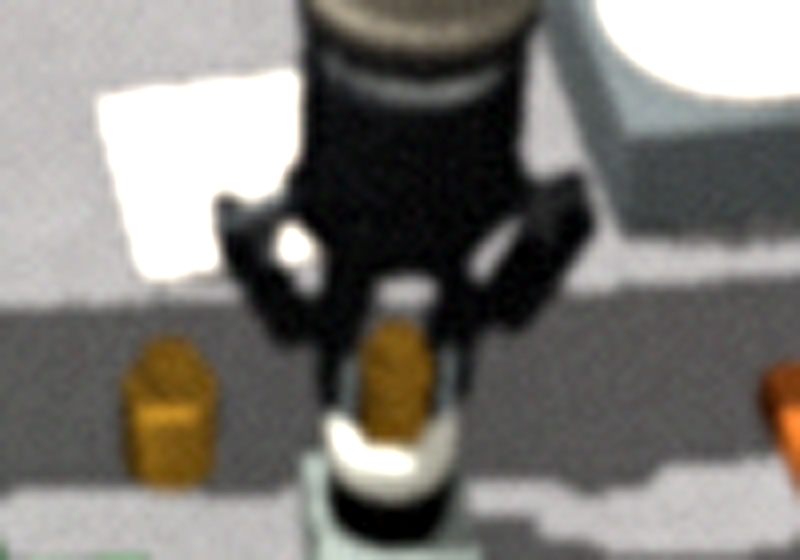

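Call:
carry_out(
  series="0 0 0 0 0.2;0 0 -0.5 0 0.2;0 0 -1.5 0 0.2;0 0 -1.5 0 0.2;0 0 -0.5 0 0.2;0 0 0 0 0.2",
)

```text
clock: 10.9
tcp_pos: [0.4388, -0.218, 0.1058]
orientation: [2.387, 2.041, 0.002]
contact_force: [0.7, 0.4, -1.9]
grip_width: 0.0267
```

```bash
python3 go.py .6485 -.2187 .104;python3 pic.py side 245 215 pics/g5.png
```

```text
t 10.9 tcp [ 0.4388 -0.218   0.1058] y-ang -8.92 tilt [0.0014 0.    ] grip 0.0267 F [ 0.7   0.36 -1.86] q [-0.24  0.37  0.7   2.12 -0.34  0.76  0.53]
delta tool cm [ 3.18 20.73  0.21]
```

View pics/g5.png

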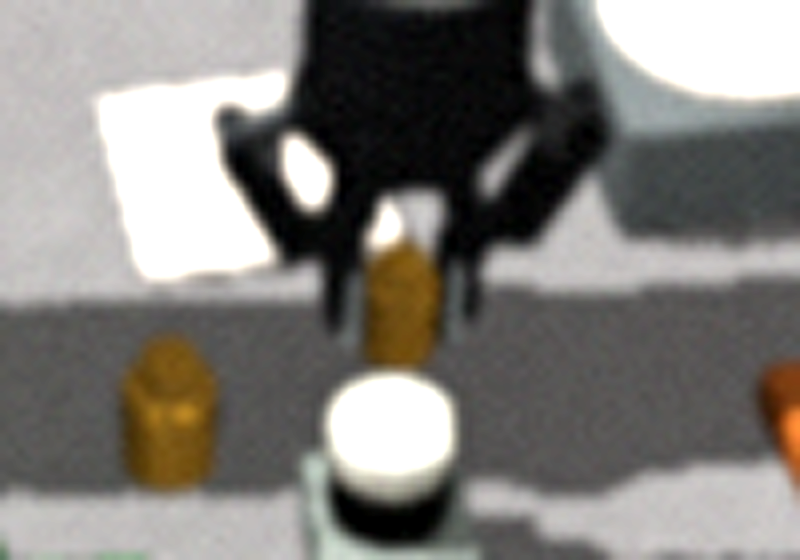

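Picture: the brass weight hangs upright between the fingers at about (400,305), clear of the lid. Next I carry it to the pad.

Call:
carry_out(
  series="0.3 1.5 0 0 0.2;0.4 2.8 0 0 0.2;0.5 3.5 0 0 0.2;0.5 3.5 0 0 0.2;0.5 3.5 0 0 0.2;0.4 3 0 0 0.2;0.4 2 0 0 0.2;0.2 0.9 0 0 0.2",
)

```text
clock: 11.95
tcp_pos: [0.6493, -0.2177, 0.1039]
orientation: [-2.385, -2.043, 0.001]
contact_force: [-0.2, -0.6, -2.7]
grip_width: 0.0267
```

Call:
carry_out(
  series="0 0 1 0 0.2;0 0 2 0 0.2;0 0 2 0 0.2;0 0 1.5 0 0.2;0 0 0.5 0 0.2;0 0 0 0 0.2;0 0 0 0 0.2",
)

```text
clock: 12.82
tcp_pos: [0.6483, -0.2189, 0.0359]
orientation: [2.387, 2.041, 0.001]
contact_force: [0.3, -0.1, -1.7]
grip_width: 0.0269
```

```bash
python3 go.py .6485 -.2187 .0075;python3 pic.py side 310 215 pics/g6.png
```

```text
t 12.82 tcp [ 0.6483 -0.2189  0.0359] y-ang -8.94 tilt [ 0.0013 -0.0004] grip 0.0269 F [ 0.32 -0.1  -1.74] q [-0.15  0.75  0.57  1.68 -0.51  0.86  0.49]
delta tool cm [0.03 0.01 2.84]
```

View pics/g6.png

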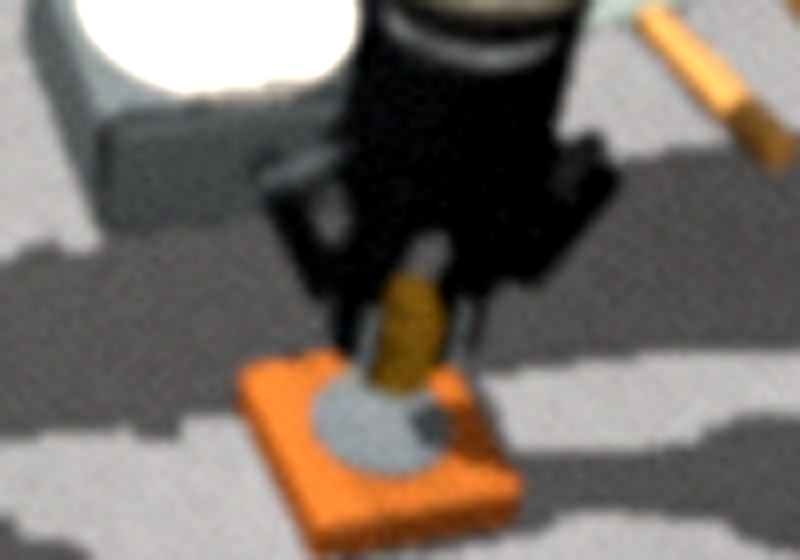

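Call:
carry_out(
  series="0 0 1 0 0.2;0 0 0.8 0 0.2;0 0 0.5 0 0.2;0 0 0.2 0 0.2;0 0 0.1 0 0.2;0 0 0 0 0.2",
)

```text
clock: 13.62
tcp_pos: [0.6478, -0.2187, 0.0093]
orientation: [2.388, 2.041, 0.0]
contact_force: [-0.4, -0.5, -1.9]
grip_width: 0.0264
```

```bash
python3 go.py .6485 -.2187 .0075;python3 pic.py side 310 215 pics/g7.png
```

```text
t 13.62 tcp [ 0.6478 -0.2187  0.0093] y-ang -8.94 tilt [ 0.0002 -0.0001] grip 0.0264 F [-0.38 -0.51 -1.93] q [-0.13  0.78  0.55  1.69 -0.53  0.82  0.5 ]
delta tool cm [0.01 0.06 0.18]
```

View pics/g7.png

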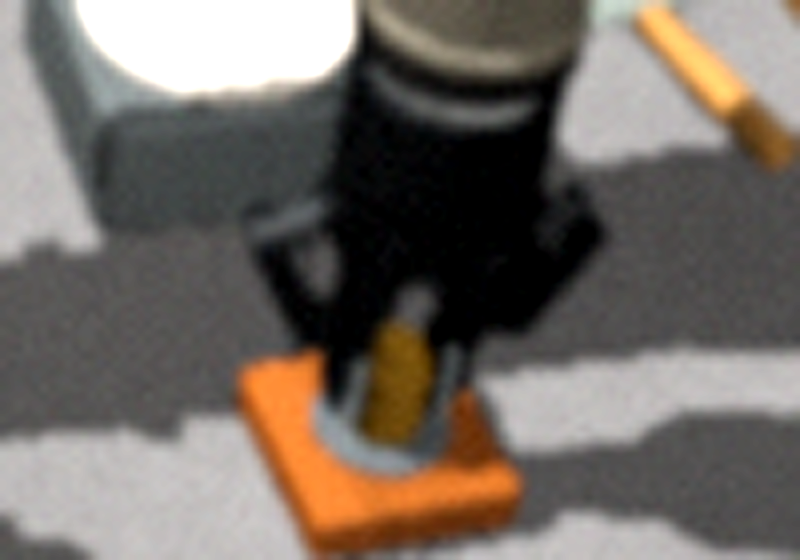

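Call:
carry_out(
  series="0 -0.2 0 0 0.2;0 0 0.1 0 0.2;0 0 0.1 0 0.2;0 0 0 0 0.2",
)

```text
clock: 14.18
tcp_pos: [0.6458, -0.2182, 0.0071]
orientation: [-2.388, -2.042, -0.0]
contact_force: [-0.4, -0.4, -2.7]
grip_width: 0.0266
```

Call:
carry_out(
  series="0 0 0.1 0 0.2;0 0 0 0 0.2;0 0 0 0 0.2",
)

```text
clock: 14.55
tcp_pos: [0.6458, -0.2183, 0.007]
orientation: [-2.388, -2.041, -0.001]
contact_force: [-2.7, 1.3, 5.3]
grip_width: 0.027
```

```bash
python3 go.py
```

```text
t 14.55 tcp [ 0.6458 -0.2183  0.007 ] y-ang -8.94 tilt [0.0003 0.0004] grip 0.027 F [-2.65  1.27  5.28] q [-0.13  0.78  0.55  1.7  -0.53  0.82  0.5 ]
```

Contact (the force rose by 8 N). Release gently and retreat upward.

Call:
carry_out(
  series="0 0 0 0 0.35;0 0 0 0 0.45;0 0 0 0 0.6;0 0 0 0 0.6;0 0 -0.5 0 0.6;0 0 -2 0 0.6;0 0 -3 0 0.8;0 0 -3 0 1",
)

```text
clock: 15.55
tcp_pos: [0.6461, -0.2186, 0.0936]
orientation: [2.387, 2.041, 0.001]
contact_force: [1.2, -0.3, -0.0]
grip_width: 0.0837
```

```bash
python3 go.py .439 -.217 .095;python3 pic.py side 310 215 pics/g8.png;python3 pic.py top 300 130 pics/g8t.png
```

```text
t 15.55 tcp [ 0.6461 -0.2186  0.0936] y-ang -8.95 tilt [ 0.0012 -0.0004] grip 0.0837 F [ 1.2  -0.34 -0.01] q [-0.18  0.68  0.62  1.66 -0.46  0.95  0.45]
delta tool cm [ -3.06 -20.48  -0.16]
```

View pics/g8.png

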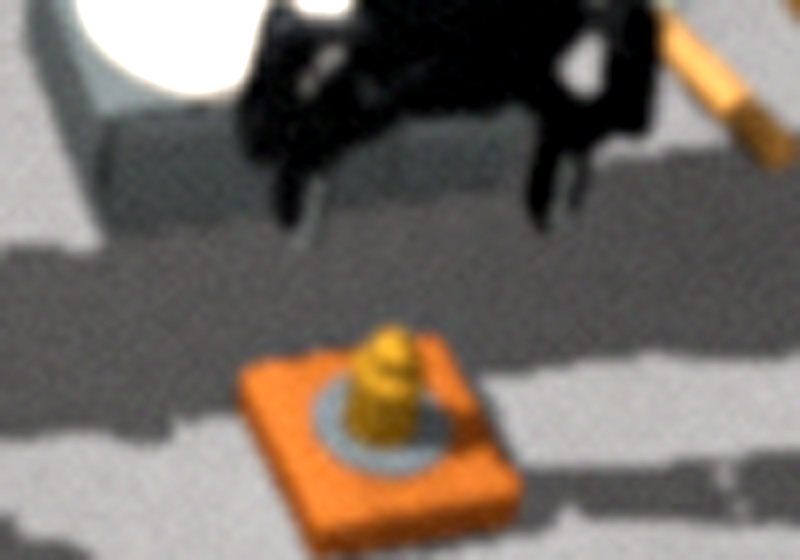

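View pics/g8t.png

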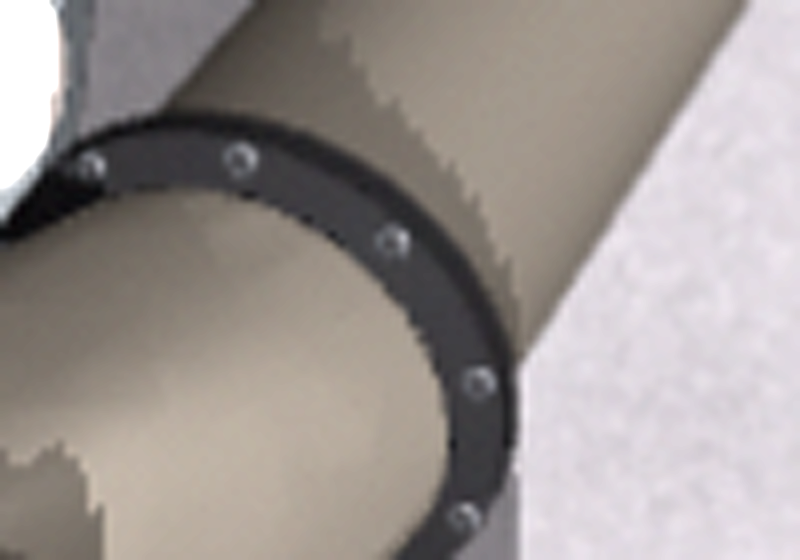

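Call:
carry_out(
  series="-0.3 -2 0 0 1;-0.5 -3.5 0 0 1;-0.5 -3.5 0 0 1;-0.5 -3.5 0 0 1;-0.5 -3.5 0 0 1;-0.4 -2.5 0 0 1;-0.3 -1.5 0 0 1;-0.1 -0.5 0 0 1",
)

```text
clock: 16.65
tcp_pos: [0.4382, -0.2172, 0.0915]
orientation: [2.388, 2.041, 0.001]
contact_force: [0.1, 0.4, 0.4]
grip_width: 0.0852
```

Call:
carry_out(
  series="0 0 1 0 1;0 0 2 0 1;0 0 2 0 1;0 0 1.5 0 1;0 0 0.5 0 1;0 0 0 0 0.8;0 0 0 0 0.65;0 0 0 0 0.65",
)

```text
clock: 17.65
tcp_pos: [0.4389, -0.2171, 0.0217]
orientation: [2.387, 2.041, 0.001]
contact_force: [-0.9, -0.1, 0.0]
grip_width: 0.0555
```

```bash
python3 go.py .439 -.217 .023;python3 pic.py side 245 215 pics/j1.png
```

```text
t 17.65 tcp [ 0.4389 -0.2171  0.0217] y-ang -8.94 tilt [ 0.001  -0.0001] grip 0.0555 F [-0.89 -0.07  0.02] q [-0.12  0.52  0.57  2.16 -0.5   0.59  0.66]
delta tool cm [ 0.02  0.01 -0.13]
```

View pics/j1.png

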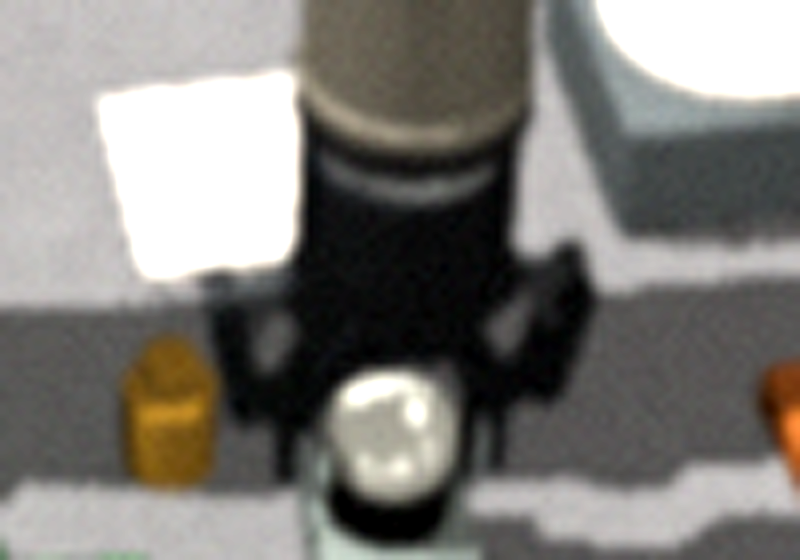

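Call:
carry_out(
  series="0 0 0.3 0 0.65;0 0 0 0 0.55;0 0 0 0 0.45;0 0 0 0 0.4;0 0 0 0 0.4;0 0 0 0 0.4",
  grip_force=35,
)

```text
clock: 18.45
tcp_pos: [0.4385, -0.217, 0.0183]
orientation: [2.388, 2.042, 0.0]
contact_force: [-0.6, 0.6, 4.2]
grip_width: 0.0456
```

Call:
carry_out(
  series="0 0 -0.5 0 0.4;0 0 -1.5 0 0.4;0 0 -1.5 0 0.4;0 0 -1.5 0 0.4;0 0 -1 0 0.4;0 0 0 0 0.4",
)

```text
clock: 19.2
tcp_pos: [0.4391, -0.2171, 0.0791]
orientation: [2.386, 2.041, 0.002]
contact_force: [-0.2, -0.8, -0.9]
grip_width: 0.0451
```

```bash
python3 go.py .642 .225 .085;python3 pic.py side 245 215 pics/j2.png
```

```text
t 19.2 tcp [ 0.4391 -0.2171  0.0791] y-ang -8.92 tilt [ 0.0018 -0.0002] grip 0.0451 F [-0.19 -0.78 -0.85] q [-0.21  0.42  0.67  2.14 -0.4   0.71  0.57]
delta tool cm [46.82 13.19 -0.57]
```

View pics/j2.png

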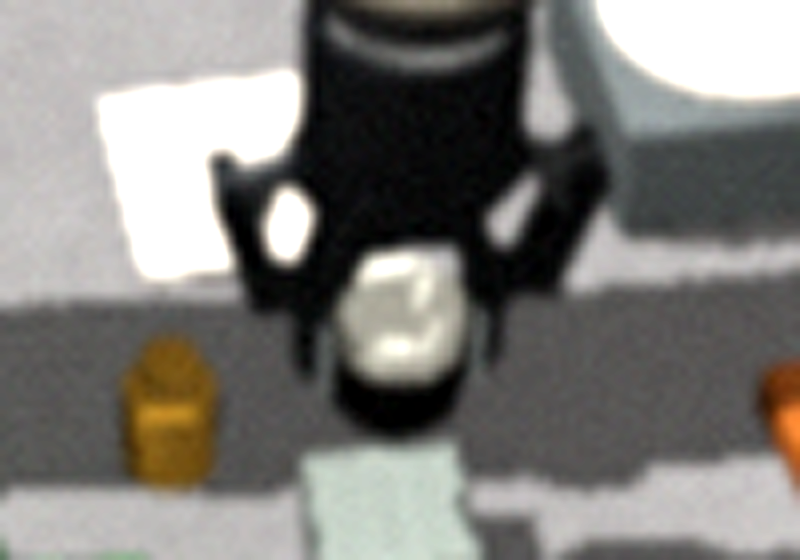

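Call:
carry_out(
  series="1.5 0.4 -0.3 0 0.4;3 0.8 -0.3 0 0.4;4 1.2 0 0 0.4;4.5 1.3 0 0 0.4;4.5 1.3 0 0 0.4;4.5 1.3 0 0 0.4;4.5 1.3 0 0 0.4;4.5 1.3 0 0 0.4",
)

```text
clock: 20.25
tcp_pos: [0.5745, 0.0782, 0.0836]
orientation: [-2.386, -2.042, 0.001]
contact_force: [-0.0, -0.8, -1.1]
grip_width: 0.045
```

Call:
carry_out(
  series="4.5 1.3 0 0 0.4;4 1.1 0 0 0.4;3.5 0.9 0 0 0.4;2.5 0.6 0 0 0.4;1.3 0.3 0 0 0.4;0 0 0 0 0.4",
)

```text
clock: 21.0
tcp_pos: [0.64, 0.226, 0.0835]
orientation: [-2.386, -2.043, 0.001]
contact_force: [0.4, -0.7, -1.2]
grip_width: 0.0456
```

```bash
python3 go.py .642 .225 .0295
```

```text
t 21.0 tcp [0.64   0.226  0.0835] y-ang -8.84 tilt [-0.0009 -0.0003] grip 0.0456 F [ 0.45 -0.66 -1.24] q [-0.84  0.69  0.61  1.67 -0.47  0.93 -0.2 ]
delta tool cm [-0.07  0.22  5.4 ]
```

Call:
carry_out(
  series="0 0.2 1 0 0.4;0 0 1.5 0 0.4;0 0 1.3 0 0.4;0 0 0.8 0 0.4;0 0 0.3 0 0.4;0 0 0.2 0 0.4;0 0 0.1 0 0.4;0 0 0 0 0.4",
)

```text
clock: 22.0
tcp_pos: [0.6427, 0.2247, 0.0325]
orientation: [2.388, 2.042, 0.001]
contact_force: [0.5, 0.3, -0.8]
grip_width: 0.0452
```

```bash
python3 go.py .642 .225 .0285;python3 pic.py side 260 140 pics/j3.png
```

```text
t 22.0 tcp [0.6427 0.2247 0.0325] y-ang -8.93 tilt [0.0004 0.0002] grip 0.0452 F [ 0.47  0.29 -0.79] q [-0.81  0.75  0.57  1.69 -0.51  0.85 -0.17]
delta tool cm [ 0.02 -0.08  0.4 ]
```

View pics/j3.png

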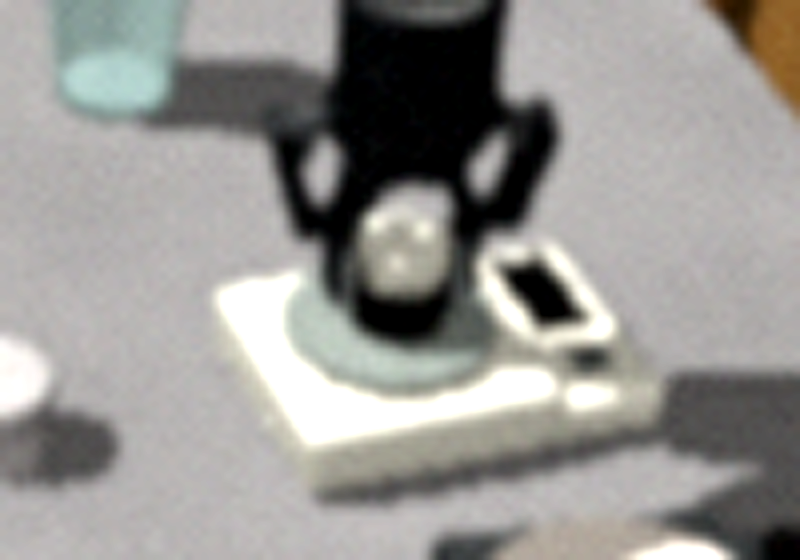

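Call:
carry_out(
  series="0 -0.15 0.1 0 0.4;0 0 0.1 0 0.4;0 0 0.1 0 0.4;0 0 0 0 0.4;0 0 0 0 0.4",
)

```text
clock: 22.68
tcp_pos: [0.6411, 0.2248, 0.0292]
orientation: [2.388, 2.041, 0.0]
contact_force: [-0.5, -0.8, -1.5]
grip_width: 0.0453
```

Call:
carry_out(
  series="0 0 0.1 0 0.4;0 0 0 0 0.4;0 0 0 0 0.4",
)

```text
clock: 23.05
tcp_pos: [0.6412, 0.2248, 0.0284]
orientation: [2.388, 2.041, 0.0]
contact_force: [-0.6, -0.3, 1.2]
grip_width: 0.0451
```

Call:
carry_out(
  series="0 0 0.1 0 0.4;0 0 0 0 0.4",
)

```text
clock: 23.3
tcp_pos: [0.6412, 0.2248, 0.0283]
orientation: [-2.388, -2.041, -0.001]
contact_force: [-2.9, 0.5, 9.0]
grip_width: 0.0455
```

Call:
carry_out(
  series="0 0 -0.05 0 0.5;0 0 0 0 0.6;0 0 0 0 0.75;0 0 0 0 0.8;0 0 -0.5 0 0.8;0 0 -2 0 0.9;0 0 -3 0 1;0 0 -2.5 0 1",
)

```text
clock: 24.3
tcp_pos: [0.6418, 0.2247, 0.1104]
orientation: [2.388, 2.041, 0.003]
contact_force: [-0.2, -0.1, 0.6]
grip_width: 0.0852
```

```bash
python3 go.py .4455 .2415 .11;python3 pic.py side 260 140 pics/j4.png
```

```text
t 24.3 tcp [0.6418 0.2247 0.1104] y-ang -8.96 tilt [0.0019 0.0007] grip 0.0852 F [-0.16 -0.07  0.59] q [-0.85  0.66  0.63  1.66 -0.45  0.98 -0.22]
delta tool cm [-1.400e+00 -1.966e+01  1.000e-02]
```

View pics/j4.png

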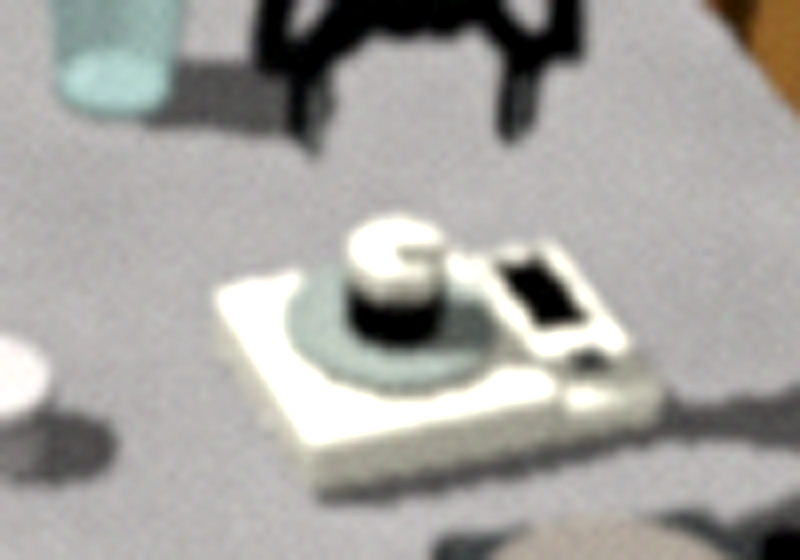

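Call:
carry_out(
  series="-0.1 -2 0 0 1;-0.2 -3.3 0 0 1;-0.2 -3.5 0 0 1;-0.2 -3.5 0 0 1;-0.2 -3 0 0 1;-0.2 -2.5 0 0 1;-0.2 -1.3 0 0 1;-0.1 -0.5 0 0 1",
)

```text
clock: 25.35
tcp_pos: [0.4453, 0.2417, 0.1083]
orientation: [-2.387, -2.042, -0.002]
contact_force: [1.1, -0.3, -0.2]
grip_width: 0.0857
```

Call:
carry_out(
  series="0 0 1.5 0 1;0 0 2.5 0 1;0 0 2.5 0 1;0 0 1.5 0 1;0 0 0.5 0 1;0 0 0 0 1",
)

```text
clock: 26.1
tcp_pos: [0.4457, 0.2412, 0.0227]
orientation: [2.388, 2.041, -0.0]
contact_force: [-0.7, 0.2, 0.0]
grip_width: 0.0852
```

```bash
python3 go.py .4455 .2415 -.017;python3 pic.py side 210 145 pics/r1.png
```

```text
t 26.1 tcp [0.4457 0.2412 0.0227] y-ang -8.96 tilt [ 0.0002 -0.0002] grip 0.0852 F [-0.69  0.18  0.01] q [-1.07  0.54  0.57  2.12 -0.5   0.62 -0.3 ]
delta tool cm [ 0.02 -0.03  3.97]
```

View pics/r1.png

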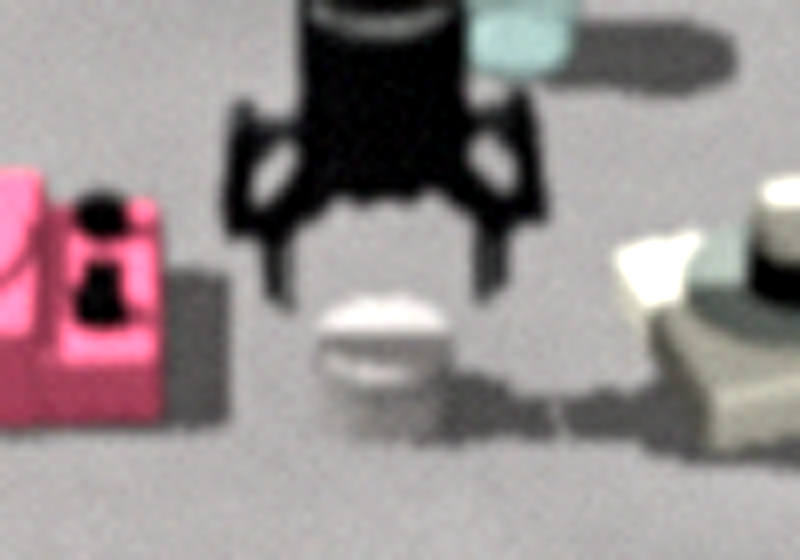

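Call:
carry_out(
  series="0 0 0.8 0 1;0 0 1 0 1;0 0 1 0 1;0 0 0.6 0 1;0 0 0.3 0 1;0 0 0 0 1",
)

```text
clock: 26.9
tcp_pos: [0.4453, 0.2413, -0.0145]
orientation: [2.388, 2.041, -0.0]
contact_force: [-0.2, -0.2, 0.2]
grip_width: 0.0854
```

```bash
python3 go.py .4455 .2415 -.017;python3 pic.py side 210 145 pics/r2.png
```

```text
t 26.9 tcp [ 0.4453  0.2413 -0.0145] y-ang -8.95 tilt [-0.0002 -0.0002] grip 0.0854 F [-0.22 -0.2   0.18] q [-1.02  0.6   0.51  2.13 -0.56  0.54 -0.25]
delta tool cm [0.02 0.02 0.25]
```

View pics/r2.png

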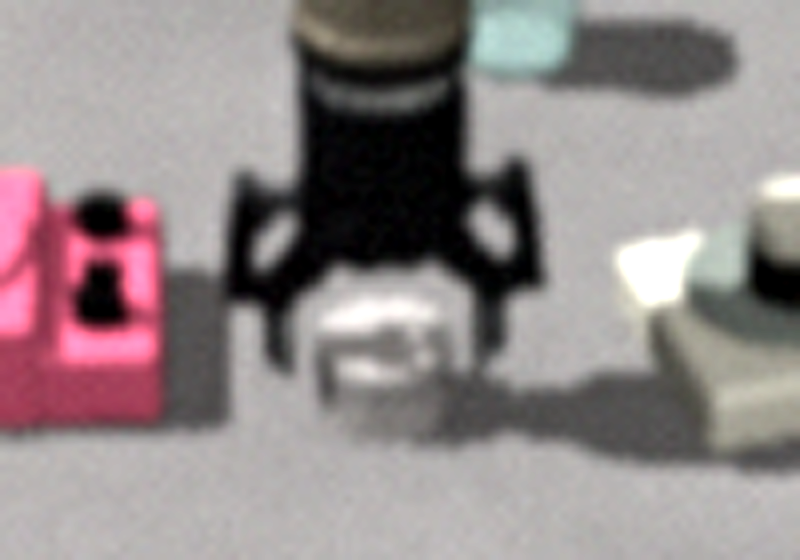

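Call:
carry_out(
  series="0 0 0.5 0 0.9;0 0 0 0 0.8;0 0 0 0 0.7;0 0 0 0 0.6;0 0 0 0 0.6;0 0 0 0 0.6",
  grip_force=45,
)

```text
clock: 27.7
tcp_pos: [0.4452, 0.2415, -0.0191]
orientation: [-2.388, -2.041, -0.0]
contact_force: [-0.8, -1.8, 5.2]
grip_width: 0.0628
```

Call:
carry_out(
  series="0 0 -0.5 0 0.6;0 0 -1.5 0 0.6;0 0 -2 0 0.6;0 0 -2.5 0 0.6;0 0 -2.5 0 0.6;0 0 -2 0 0.6;0 0 -0.5 0 0.6;0 0 0 0 0.6",
)

```text
clock: 28.7
tcp_pos: [0.4452, 0.2416, 0.0959]
orientation: [-2.387, -2.042, -0.001]
contact_force: [0.3, -0.6, -2.1]
grip_width: 0.0631
```

```bash
python3 go.py .657 -.0175 .095;python3 pic.py side 210 145 pics/r3.png
```

```text
t 28.7 tcp [0.4452 0.2416 0.0959] y-ang -8.93 tilt [0.0002 0.0006] grip 0.0631 F [ 0.28 -0.63 -2.13] q [-1.17  0.42  0.69  2.09 -0.38  0.76 -0.4 ]
delta tool cm [-22.31  24.95   0.08]
```

View pics/r3.png

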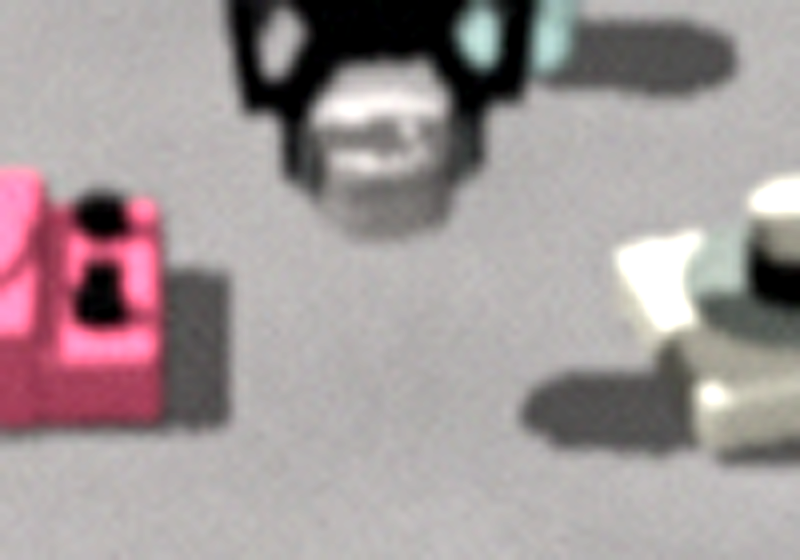

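Call:
carry_out(
  series="-1 1.1 0 0 0.6;-2 2.2 0 0 0.6;-2.7 3 0 0 0.6;-2.8 3.2 0 0 0.6;-2.8 3.2 0 0 0.6;-2.8 3.2 0 0 0.6;-2.7 3 0 0 0.6;-2.5 2.8 0 0 0.6",
)

```text
clock: 29.75
tcp_pos: [0.6302, 0.0141, 0.0948]
orientation: [-2.389, -2.04, 0.002]
contact_force: [0.4, 1.5, -1.4]
grip_width: 0.0627
```

Call:
carry_out(
  series="-2 2.2 0 0 0.6;-0.9 1 0 0 0.6;0 0 0 0 0.6;0 0 0.5 0 0.6;0 0 1.2 0 0.6;0 0 1.2 0 0.6;0 0 0.6 0 0.6;0 0 0 0 0.6",
)

```text
clock: 30.75
tcp_pos: [0.6563, -0.0165, 0.0599]
orientation: [-2.387, -2.041, 0.002]
contact_force: [-0.2, 1.0, -2.2]
grip_width: 0.0628
```

```bash
python3 go.py .657 -.0175 .051;python3 pic.py side 290 165 pics/r4.png
```

```text
t 30.75 tcp [ 0.6563 -0.0165  0.0599] y-ang -8.94 tilt [-0.0013 -0.0002] grip 0.0628 F [-0.19  0.99 -2.22] q [-0.49  0.68  0.61  1.75 -0.49  0.87  0.18]
delta tool cm [-0.09  0.09  0.89]
```

View pics/r4.png

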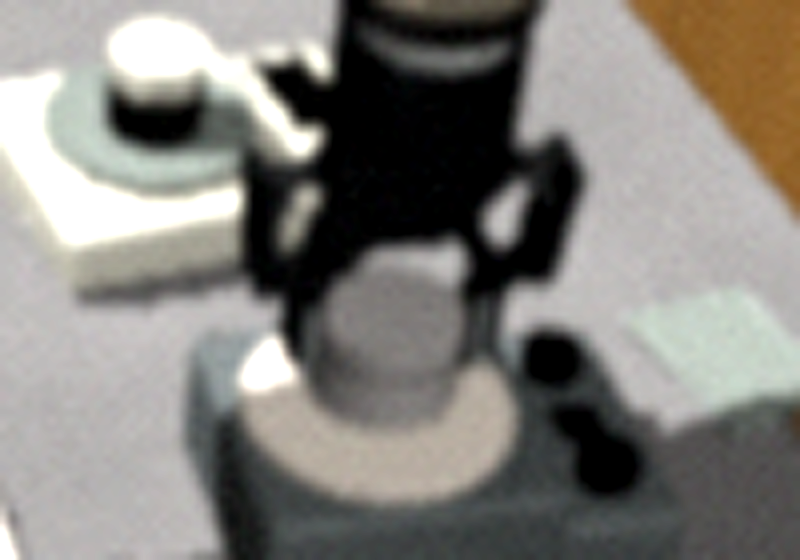

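Call:
carry_out(
  series="-0.1 0 0.3 0 0.6;0 0 0.3 0 0.6;0 0 0.1 0 0.6;0 0 0.1 0 0.6;0 0 0 0 0.6;0 0 0 0 0.6",
)

```text
clock: 31.55
tcp_pos: [0.6567, -0.0175, 0.0528]
orientation: [2.388, 2.042, 0.0]
contact_force: [-0.1, -0.0, -2.0]
grip_width: 0.0627
```

Call:
carry_out(
  series="0 0 0.1 0 0.6;0 0 0 0 0.6;0 0 0 0 0.6",
)

```text
clock: 31.92
tcp_pos: [0.6566, -0.0175, 0.0517]
orientation: [-2.388, -2.042, -0.0]
contact_force: [0.9, 0.4, -2.3]
grip_width: 0.063
```

Call:
carry_out(
  series="0 0 0.1 0 0.6;0 0 0 0 0.6;0 0 0 0 0.6",
)

```text
clock: 32.3
tcp_pos: [0.6567, -0.0175, 0.051]
orientation: [2.388, 2.042, 0.0]
contact_force: [-1.1, -0.4, 3.1]
grip_width: 0.0626
```

Contact. Release.

Call:
carry_out(
  series="0 0 0 0 0.75;0 0 0 0 0.85;0 0 0 0 1;0 0 0 0 1;0 0 -0.5 0 1;0 0 -2 0 1;0 0 -3 0 1;0 0 -2 0 1",
)

```text
clock: 33.3
tcp_pos: [0.6576, -0.0179, 0.1285]
orientation: [2.387, 2.04, 0.003]
contact_force: [0.0, -0.0, -0.6]
grip_width: 0.0851
```

```bash
python3 go.py .44 -.219 .11;python3 pic.py side 290 165 pics/r5.png;python3 pic.py side 245 230 pics/r6.png
```

```text
t 33.3 tcp [ 0.6576 -0.0179  0.1285] y-ang -8.96 tilt [0.0027 0.    ] grip 0.0851 F [ 0.   -0.05 -0.55] q [-0.52  0.61  0.66  1.7  -0.44  0.98  0.14]
delta tool cm [-23.25 -18.37   1.79]
```

View pics/r5.png

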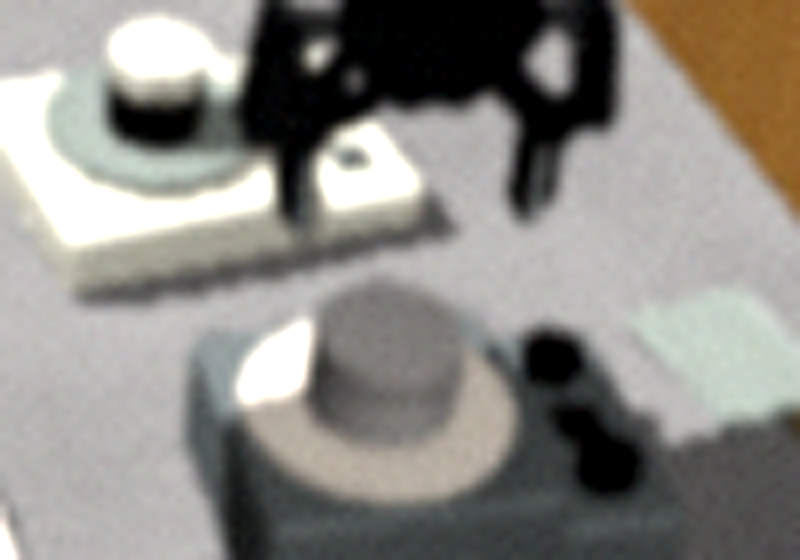

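View pics/r6.png

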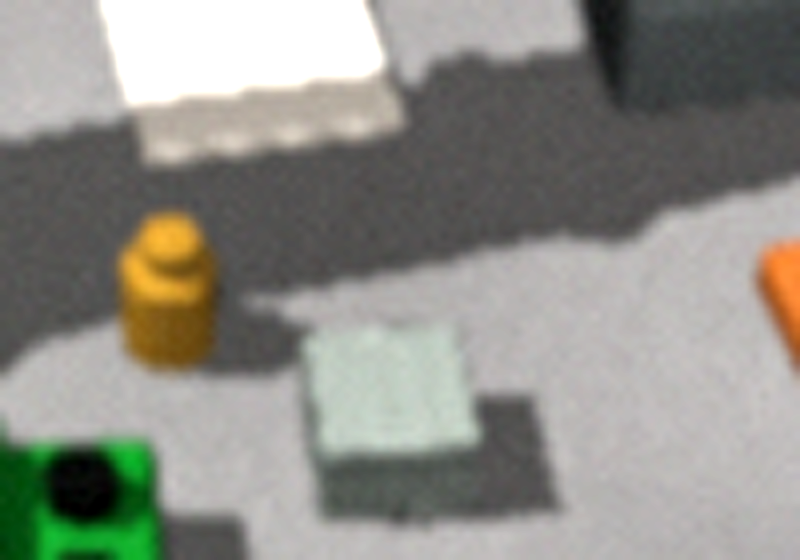

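```bash
python3 - <<'E'
from h import *
s=eyes.grab_frame("side")
q=np.array([bp(s,(245+(x+.5)/8-.5,230+(y+.5)/8-.5),.04)[:2] for x,y in [(302,343),(458,325),(481,440),(320,456)]])
print(q.round(4),q.mean(0))
for i in range(4):
  d=q[(i+1)%4]-q[i];print(np.linalg.norm(d).round(4),np.degrees(np.arctan2(d[1],d[0])).round(1))
E
```

```text
[[ 0.4149 -0.1923]
 [ 0.4741 -0.1984]
 [ 0.4645 -0.2534]
 [ 0.406  -0.2458]] [ 0.43988576 -0.22248155]
0.0594 -5.9
0.0558 -99.8
0.059 172.6
0.0542 80.5
```

Call:
carry_out(
  series="-1.5 -1.2 0 0 1;-3 -2.4 0 0 1;-4 -3.2 0 0 1;-4 -3.2 0 0 1;-4 -3.2 0 0 1;-3.5 -2.8 0 0 1;-2.2 -1.7 0 0 1;-1 -0.7 0 0 1",
)

```text
clock: 34.45
tcp_pos: [0.4357, -0.2192, 0.1249]
orientation: [-2.39, -2.036, 0.002]
contact_force: [1.5, 0.4, -0.3]
grip_width: 0.0853
```

```bash
python3 go.py .44 -.219 .02
```

```text
t 34.45 tcp [ 0.4357 -0.2192  0.1249] y-ang -9.12 tilt [-0.0021  0.0009] grip 0.0853 F [ 1.53  0.42 -0.32] q [-0.28  0.34  0.76  2.11 -0.32  0.81  0.51]
delta tool cm [ 0.08  0.44 10.49]
```

Call:
carry_out(
  series="-0.1 0.3 1.5 0 1;0 0 2.5 0 1;0 0 3 0 1;0 0 2.3 0 1;0 0 1 0 1;0 0 0 0 1;0 0 0 0 1",
)

```text
clock: 35.33
tcp_pos: [0.4423, -0.2196, 0.0231]
orientation: [2.387, 2.041, 0.001]
contact_force: [0.3, 0.1, -0.4]
grip_width: 0.0852
```

```bash
python3 go.py .44 -.22 -.019;python3 pic.py side 245 230 pics/s1.png
```

```text
t 35.33 tcp [ 0.4423 -0.2196  0.0231] y-ang -8.92 tilt [ 0.001  -0.0003] grip 0.0852 F [ 0.28  0.05 -0.39] q [-0.14  0.52  0.6   2.15 -0.52  0.6   0.68]
delta tool cm [-0.07 -0.23  4.21]
```

View pics/s1.png

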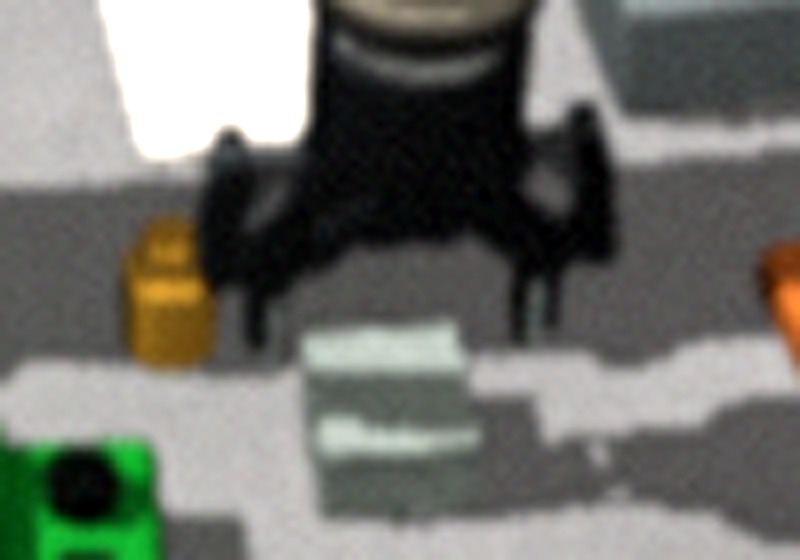

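Call:
carry_out(
  series="0 -0.2 0.6 0 1;0 0 1 0 1;0 0 1 0 1;0 0 0.9 0 1;0 0 0.5 0 1;0 0 0.1 0 1;0 0 0 0 1",
)

```text
clock: 36.25
tcp_pos: [0.4397, -0.2194, -0.0183]
orientation: [2.388, 2.041, -0.0]
contact_force: [0.3, -0.3, -0.5]
grip_width: 0.0851
```

```bash
python3 go.py .44 -.22 -.019;python3 pic.py side 245 230 pics/s2.png
```

```text
t 36.25 tcp [ 0.4397 -0.2194 -0.0183] y-ang -8.94 tilt [ 0.0001 -0.0001] grip 0.0851 F [ 0.29 -0.26 -0.52] q [-0.07  0.59  0.52  2.17 -0.59  0.52  0.74]
delta tool cm [-0.06  0.04  0.07]
```

View pics/s2.png

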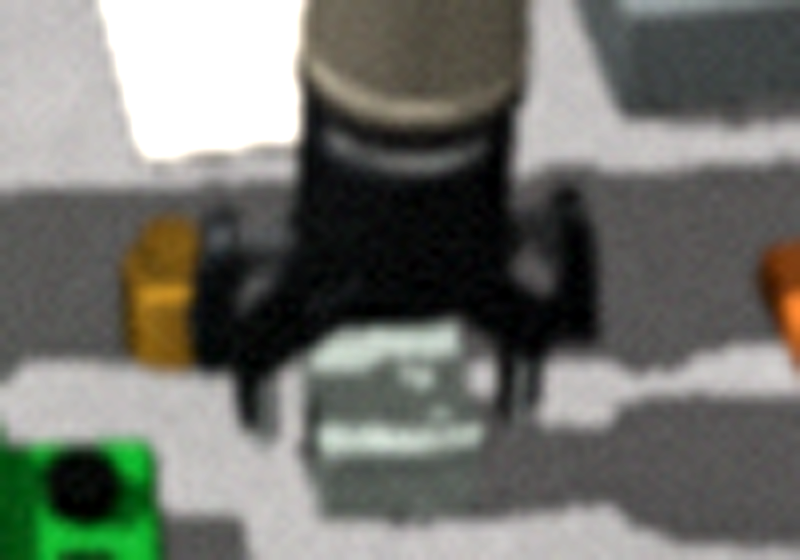

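Fingers straddle the tin, and the look-alike weight has not moved. Close and lift.

Call:
carry_out(
  series="0 0 0 0 0.9;0 0 0 0 0.8;0 0 0 0 0.7;0 0 0 0 0.6;0 0 0 0 0.5;0 0 0 0 0.5;0 0 0 0 0.5",
  grip_force=45,
)

```text
clock: 37.17
tcp_pos: [0.4399, -0.2193, -0.018]
orientation: [2.388, 2.041, 0.001]
contact_force: [-0.5, 0.5, 4.8]
grip_width: 0.0573
```

Call:
carry_out(
  series="0 0 -0.5 0 0.5;0 0 -1 0 0.5;0 0 -1.5 0 0.5;0 0 -1.5 0 0.5;0 0 -0.5 0 0.5;0 0 0 0 0.5",
)

```text
clock: 37.92
tcp_pos: [0.44, -0.2192, 0.0322]
orientation: [2.387, 2.042, 0.001]
contact_force: [0.0, 0.1, -1.4]
grip_width: 0.0572
```

```bash
python3 go.py .449 -.0015 .03;python3 pic.py side 245 215 pics/s3.png
```

```text
t 37.92 tcp [ 0.44   -0.2192  0.0322] y-ang -8.92 tilt [ 0.001  -0.0001] grip 0.0572 F [ 0.04  0.07 -1.35] q [-0.15  0.51  0.61  2.16 -0.5   0.62  0.67]
delta tool cm [21.64 -2.49  0.22]
```

View pics/s3.png

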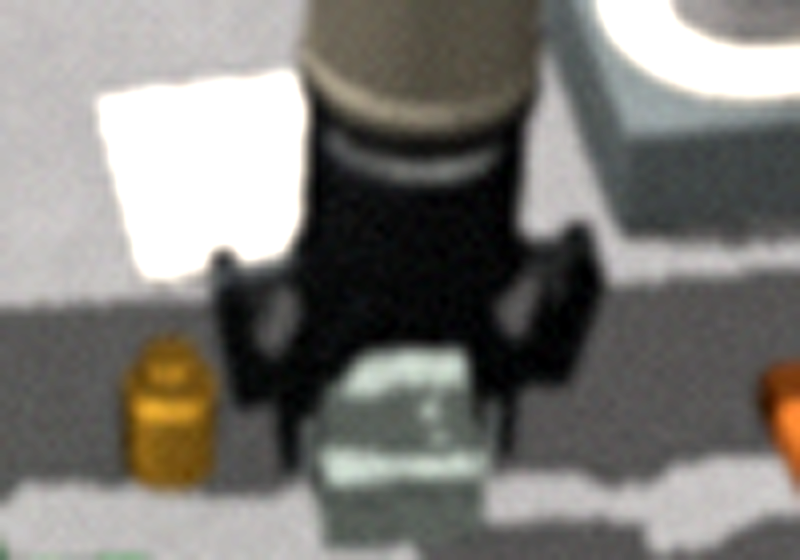

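Call:
carry_out(
  series="0 0 -1.5 0 0.5;0 0 -2.5 0 0.5;1 0 -1.5 0 0.5;2.5 -0.4 0 0 0.5;3.5 -0.5 0 0 0.5;4 -0.5 0 0 0.5;4 -0.5 0 0 0.5;3.5 -0.3 0 0 0.5",
)

```text
clock: 38.98
tcp_pos: [0.4465, -0.0317, 0.0872]
orientation: [-2.387, -2.042, -0.0]
contact_force: [0.6, 0.5, -1.7]
grip_width: 0.0573
```

Call:
carry_out(
  series="2.2 -0.2 0 0 0.5;1 -0.1 0 0 0.5;0 0 0 0 0.5;0 0 1.5 0 0.5;0 0 2.5 0 0.5;0 0 2 0 0.5;0 0 1 0 0.5;0 0 0 0 0.5",
)

```text
clock: 39.98
tcp_pos: [0.448, -0.002, 0.016]
orientation: [-2.389, -2.039, 0.003]
contact_force: [-1.0, -0.4, -1.9]
grip_width: 0.0571
```

```bash
python3 go.py .449 -.0015 -.010;python3 pic.py side 225 185 pics/s4.png
```

```text
t 39.98 tcp [ 0.448 -0.002  0.016] y-ang -9.03 tilt [-0.0017 -0.0007] grip 0.0571 F [-1.   -0.39 -1.86] q [-0.61  0.48  0.58  2.26 -0.52  0.54  0.22]
delta tool cm [0.06 0.1  2.6 ]
```

View pics/s4.png

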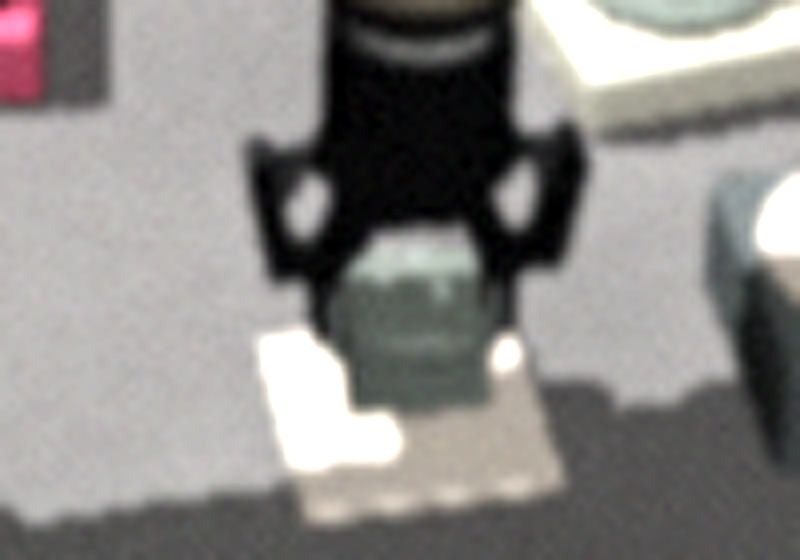

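Call:
carry_out(
  series="0 0.1 0.8 0 0.5;0 0 0.8 0 0.5;0 0 0.5 0 0.5;0 0 0.2 0 0.5;0 0 0 0 0.5;0 0 0 0 0.5",
)

```text
clock: 40.78
tcp_pos: [0.4498, -0.0012, -0.0062]
orientation: [2.388, 2.041, 0.0]
contact_force: [-0.8, -0.6, -2.1]
grip_width: 0.0572
```

Call:
carry_out(
  series="0 0 0.1 0 0.5;0 0 0 0 0.5;0 0 0 0 0.5",
)

```text
clock: 41.15
tcp_pos: [0.4496, -0.0012, -0.0073]
orientation: [-2.388, -2.042, -0.0]
contact_force: [1.2, -1.1, -2.2]
grip_width: 0.0573
```

Call:
carry_out(
  series="0 0 0.1 0 0.5;0 0 0 0 0.5;0 0 0 0 0.5",
)

```text
clock: 41.52
tcp_pos: [0.4496, -0.0012, -0.0083]
orientation: [-2.388, -2.041, 0.0]
contact_force: [-0.5, 0.5, -2.1]
grip_width: 0.0573
```

Call:
carry_out(
  series="0 0 0.1 0 0.5;0 0 0 0 0.5;0 0 0 0 0.5",
)

```text
clock: 41.9
tcp_pos: [0.4496, -0.0012, -0.0093]
orientation: [-2.388, -2.042, 0.0]
contact_force: [-0.1, 0.4, -0.8]
grip_width: 0.0574
```

Call:
carry_out(
  series="0 0 0.1 0 0.5;0 0 0 0 0.5",
)

```text
clock: 42.15
tcp_pos: [0.4497, -0.0011, -0.01]
orientation: [-2.388, -2.041, -0.001]
contact_force: [-2.2, -0.2, 6.1]
grip_width: 0.0572
```

Call:
carry_out(
  series="0 0 0 0 0.7;0 0 0 0 0.85;0 0 0 0 1;0 0 0 0 1;0 0 -0.5 0 1;0 0 -2 0 1;0 0 -3.5 0 1;0 0 -4 0 1",
)

```text
clock: 43.15
tcp_pos: [0.4491, -0.0014, 0.0906]
orientation: [-2.388, -2.041, 0.002]
contact_force: [-0.2, 0.7, 0.4]
grip_width: 0.0855
```

Call:
carry_out(
  series="0 0 -4 0 1;0 0 -2 0 1;2 0 0 0 1;4 0 0 0 1;5 0 0 0 1;5 0 0 0 1;5 0 0 0 1;4 0 0 0 1",
)

```text
clock: 44.15
tcp_pos: [0.4883, 0.248, 0.1499]
orientation: [-2.386, -2.043, -0.0]
contact_force: [0.4, 0.6, -0.4]
grip_width: 0.0853
```

Call:
carry_out(
  series="4 0 0 0 1;4 0 0 0 1;4 0 0 0 1;2 0 0 0 1;0 0 0 0 1;0 0 0 0 1",
)

```text
clock: 44.9
tcp_pos: [0.5105, 0.3817, 0.1498]
orientation: [2.39, 2.038, -0.001]
contact_force: [-0.1, -1.0, 0.0]
grip_width: 0.0854
```

```bash
python3 go.py; cat > fin.py <<'E'
from h import *
from ov import *
s=eyes.grab_frame("side");t=eyes.grab_frame("top")
R=(0,0,255);G=(0,255,0);B=(255,0,0)
C=[(circ(.657,-.0175,.07,.058),R),(circ(.657,-.0175,.11,.032),R),(circ(.642,.225,.05,.052),G),(circ(.642,.225,.094,.023),G),(sq(.449,-.0015,.008,.055,-.078),R),(sq(.449,-.0015,.048,.029,-.157),B),(circ(.6485,-.2187,.026,.027),B),(circ(.6485,-.2187,.058,.014),B),(circ(.6485,-.2187,.07,.009),B)]
ov(t,C,(270,160),75,"pics/f1.png",4);ov(s,C,(310,210),75,"pics/f2.png",4)
cv2.imwrite("pics/f3.png",t["color"])
E
python3 fin.py
```

```text
t 44.9 tcp [0.5105 0.3817 0.1498] y-ang -9.07 tilt [-0.0002 -0.0012] grip 0.0854 F [-0.12 -1.02  0.03] q [-1.21  0.55  0.67  1.74 -0.4   1.   -0.55]
```

View pics/f1.png

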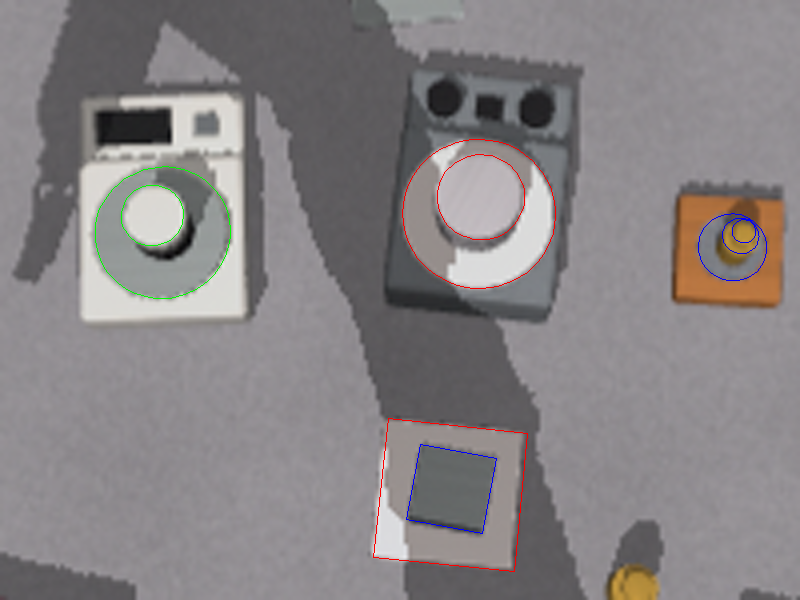

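View pics/f2.png

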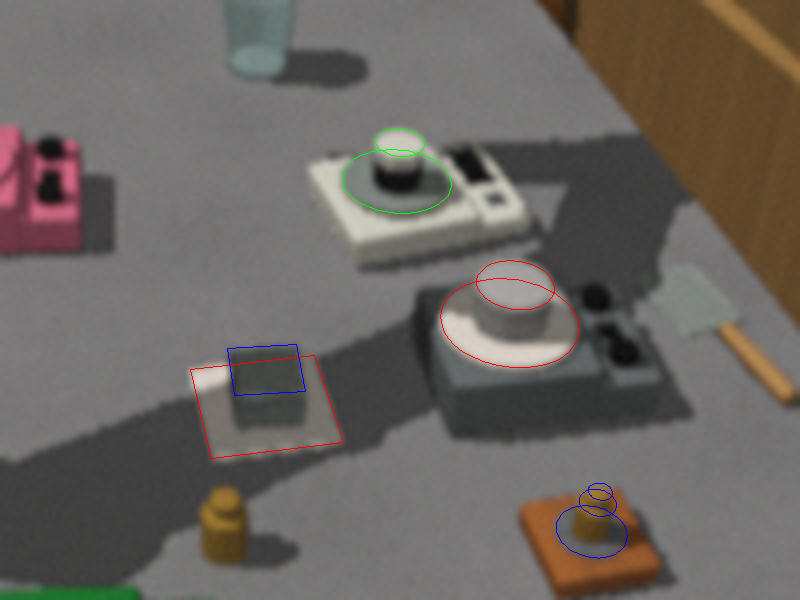

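All four things match the predicted centred outlines in both views, within about 3 mm. The beaker has not moved either. Handing in.

```bash
python3 -c "
from bench import r
print(r.hand_in())"
```

```text
the job is handed in; nothing more can be done
None
```

I took the stack apart and set all four things on their places, then handed the job in at about 45 s on the robot's clock. The hand-in gives no verdict.

**Placement:** I set the weight on the felt pad first, then the jar on the balance pan, the round tin on the warming plate and the square tin on the tile. I lowered each in 1 mm steps until contact (a rise of about 5–10 N), released it and backed straight up.

**Last checks:**
- After the last release I drew outlines of each thing centred on its place over the pictures. In both cameras all four fit them to within about 3 mm, upright.
- At hand-in the gripper was open and well clear of everything, with no contact force beyond noise.
- The beaker stood where it was in the last side view. The preserving jar was outside the last pictures I looked at, and the gripper never went near it.

**Disagreement found:** The fingertips stood about 32 mm higher in both cameras than the tool position reading and tip length say. Grasping and placing at heights corrected for this worked every time.

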